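Dim the inspection light and hold a lens up to it

ROBOT

A 6-joint arm with a two-finger parallel gripper is mounted at the origin on a cart in front of the work surface, level with it; the furniture and walls round the work are solid. World frame = base frame: x ahead of the robot, y to its left, z up, the work surface at z = 0. Lengths are in m, angles in rad, forces in N, time in s.
With the tool pointing down it reaches from about 0.225 to 0.875 m from the base axis. Payload 3.4 kg.
Tool frame: the origin (TCP) lies at the very end of the fingers, on their centre line; the grasp point (between the pads) lies 19 mm behind it; z points along the fingers, x is the direction in which the jaws open and shut, and the axes are right-handed (so a half turn about z gives the same grasp; the last joint's range is limited). The gripper opens to 85 mm and grips with 20 to 120 N. Pads are 22 mm wide; open, the fingers measure 114 mm over their backs; the gripper's body (76 mm by 85 mm) begins 54 mm behind the grasp point. The pads swing forward as they close: fully open they stand 13 mm farther back than shut.
Start: joints at [1.046, 0.276, 1.505, -0, 1.361, -0.121], TCP at [0.226, 0.529, 0.207] pointing down, gripper open.
Joint ranges: [-2.89, 2.89], [-0.75, 2.08], [0.22, 2.7], [-1.18, 4.32], [0.11, 2.71], [-2.7, 2.7]. Speed limits (rad/s): [2.57, 2.57, 3.14, 3.14, 3.14, 3.14].

INTERFACE

Orientations are given as a unit quaternion [w, x, y, z].
In Python, from rig import manip gives the robot as it stands.
- The arm moves only by the tool send_rows, never from a script. Its argument "increments" is a list of rows, each a list of 5 numbers: the opening, from 0 (shut) to 1 (fully open), then the shift along the tool's x, y, z in m, then the turn about the tool's z in rad. A call has 1 to 8 rows; each row shifts and turns the commanded pose from where the row before left it, along the tool's axes as they then stand; what a row does not reach is not made up. A row lasts 1/8 s, in which the tool goes at most 62.5 mm and 10.7 degrees, less where a joint would pass 70% of its speed; a pose out of reach is approached as far as the arm can. A call is refused whole if a number of a shift passes 0.0625 or a number of a turn 0.188, either way. A call with a gripper value outside its range is refused whole. The fingers move at their own pace and stop on an object; "squeeze" is the grip in N (left out, the last holds). Time passes only in rows, so rows that do not move let the fingers close. It gives the time, the measured TCP pose, the force and the opening at its end, in the units of the state.
- manip.get_state(): the state, without advancing time (a new reading comes with each control period).
- manip.get_image(name): name is "scene" or "top" or "wrist"; returns the picture (400x640x3 uint8, red, green, blue); there is no depth.
- manip.calibration(name): a dict with "fx", "fy", "cx", "cy" (pixels), "camera_from_world" (4x4, takes a point from world to camera coordinates). Camera axes: x right, y up, looking along -z (the intrinsics and any distortion apply to the point x, -y, -z); pixel columns grow to the right and rows downward; lengths in m; the calibration is good to about 2 mm. The wrist camera is an equidistant fisheye: a pixel r from the principal point sees the ray r / f radians off the axis. A picture is of the moment at which its call begins: read the wrist's pose just before it. calibration takes no time and is no camera call; for the wrist camera it gives the pose at the moment of the call.
- manip.sign_off(): hands the job in, once; it reports no verdict.
The state is a dict: "clock": time; "qpos": joint angles; "qd": joint speeds; "effort": joint torques, N m; "position": TCP position; "ee_rot": TCP orientation; "contact_force": force on the tool from outside, world axes, zero at the start; "moment": the same for the moment, N m; "width": finger opening in m.
Only numpy, scipy, OpenCV 4.12 (cv2) and the standard library are available. Lean on these libraries where they do the work, as an engineer would, in place of code of your own. Each camera call takes 0.05 s, during which the arm holds its last target.

TASK

Turn the dimmer knob of the inspection light fully down, anticlockwise to its end stop. Then draw the larger of the two standing lenses straight up out of the rack, lean it about halfway between upright and flat, and hold it up in front of the middle of the light panel, about 20 cm above the desk. Finish while still holding it there; leave the smaller lens standing in the rack, and do not disturb the spectacles, spray bottle and divider box.

Things in the scene. Friction and masses are not known exactly. Their poses are not given: they have to be found in the camera images.
- light: inspection light, fixed: grey base 210 mm deep (x) by 200 mm wide (y), top at z 30 mm, and at its far end an upright white light panel, 200 mm wide, up to 235 mm above the desk, whose front face looks along the body's -x. Origin: centre of the base's underside on the desk; x points from the knob to the panel, z up.
- panel (a point): centre of the light panel's front face, 138 mm above the desk; axes as light (x points into the panel)
- dimmer (a joint): angle of the dimmer knob on the base, rad: 0 is fully anticlockwise seen from above (light at minimum, end stop), grows clockwise; it stays where it is left, friction about 0.03 N m
- dimmer_grip (a point): point on the knob's axis at gripping height, 67 mm above the desk: the knob is a disc of 44 mm diameter with an upright grip bar on it, 42 mm long, 14 mm wide, the bar from 44 to 74 mm above the desk, 137 mm in front of the panel. The point turns with the knob: its x axis runs along the bar, y across it, z up; at joint value 0 its x axis is that of light.
- rack: plastic lens rack, fixed: base plate 150 (x) by 85 (y) by 8 mm with two slots, 12 mm wide, at x = -40 and x = +40 mm, both along y, with cheeks up to 35 mm above the desk. Origin: centre of its underside on the desk; z up. Either lens may stand in either slot, and the standing lens can lean a few degrees in its slot.
- large_lens: the larger standing lens: round white uncut lens, 68 mm diameter, 9 mm thick, 30 g. Origin: centre of one of its faces; its z axis is the lens axis, pointing through the lens to the other face, level and across the slot while it stands in the rack.
- large_lens_centre (a point): middle of the larger lens, about 44 mm above the desk in the rack (its top edge at about 78 mm, so 43 mm stand free above the slot); axes as large_lens
- small_lens_centre (a point): middle of the smaller lens, round and white, 50 mm diameter, 9 mm thick, in the other slot; its top edge stands 60 mm above the desk. It must stay in its slot.
- spectacles: black spectacles lying on the desk, 38x129x33 mm; a bystander
- spray_bottle: spray bottle, 43x95x182 mm, upright; origin at its foot; a bystander
- divider_box: small grey box with compartments, 92x64x26 mm; a bystander
Mind the look-alikes: they are no part of the job. Leave any purple look-alike of the large_lens alone.

How it is judged:
On the way, in this order (a step that is already met when the one before it is completed fails the run):
1. the dimmer is turned down to its end stop (value of joint dimmer below 0.08 rad), for 0.2 s.
2. the larger lens is drawn up clear of the rack in the fingers (height (world z) of large_lens_centre above 0.1 m and contact force between large_lens and the fingers above 0.5 N and contact force between large_lens and rack below 0.05 N), for 0.2 s.
At the end, for the whole second after the job is handed in: Dimmer within 0.08 rad of its anticlockwise stop; larger lens held still, touching neither light nor rack, centre 150-270 mm above the desk, 30-220 mm before the panel, within 60 mm of its middle sideways, lens axis 27-63 deg from vertical; smaller lens still in its slot (value of joint dimmer below 0.08 rad and height (world z) of large_lens_centre between 0.15 and 0.27 m and angle between the z axis of large_lens_centre and the z axis of panel, either way round between 0.47 and 1.1 rad and x of large_lens_centre in the frame of panel between -0.22 and -0.03 m and y of large_lens_centre in the frame of panel between -0.06 and 0.06 m and contact force between large_lens and the fingers above 0.5 N and contact force between large_lens and light below 0.05 N and contact force between large_lens and rack below 0.05 N and linear speed of large_lens below 0.03 m/s and distance between small_lens_centre and rack below 0.065 m and angle between the z axis of small_lens_centre and the x axis of rack, either way round below 0.4 rad); the arm keeps its last pose, push and grip.
It fails at once if the smaller lens is knocked or lifted out of its slot (distance of small_lens_centre from where it was at the start of the episode above 0.02 m).
It fails at once if a bystander is disturbed (distance of any of spectacles, spray_bottle, divider_box from where it was at the start of the episode above 0.03 m).
It also fails if it takes over 51 s, if anything falls off the work surface, if the arm or the gripper's body presses on something with over 40 N, if the wrist force passes 120 N, or if a joint passes its speed limit or range.

## Working session

There is one attempt and no reset: what is moved stays moved. The work goes in short steps, Python scripts to look and compute and a tool call to move; the robot and the scene stay as the last step left them, time stands still between calls to the robot, and variables do not carry over. Pictures are saved under pics/ and viewed, and the job is handed in when it is done.

Besides the shell and the picture viewer there is one more tool, called after "Request:" as name([rows], argument=value, ...), one row to a line, values as JSON. send_rows: Moves the arm, as the interface text tells. Its arguments: {"type":"object","properties":{"increments":{"type":"array","items":{"type":"array","items":{"type":"number"}}},"squeeze":{"type":"number"}},"required":["increments"]}

```bash
ls; mkdir -p pics; python3 - <<'E'
from rig import manip
import cv2,numpy as np
s=manip.get_state();print({k:np.round(v,3) for k,v in s.items()})
for n in("scene","top","wrist"):
    cv2.imwrite(f"pics/{n}0.png",cv2.cvtColor(manip.get_image(n),cv2.COLOR_RGB2BGR))
    c=manip.calibration(n);print(n,{k:np.round(v,4).tolist() for k,v in c.items()})
E
```

```text
pics
{'clock': np.float64(0.0), 'qpos': array([ 1.046,  0.277,  1.506, -0.   ,  1.361, -0.121]), 'qd': array([ 0.   ,  0.002,  0.   , -0.001,  0.002,  0.   ]), 'effort': array([ 1.0000e-03, -4.1677e+01, -2.4581e+01, -0.0000e+00,  1.1000e-02,
        0.0000e+00]), 'position': array([0.226, 0.528, 0.206]), 'ee_rot': array([ 0.   ,  0.835,  0.551, -0.001]), 'contact_force': array([-0.076, -0.043,  0.337]), 'moment': array([ 0.017, -0.02 ,  0.017]), 'width': np.float64(0.086)}
scene {'fx': 387.5016, 'fy': 387.5016, 'cx': 315.5188, 'cy': 194.9312, 'camera_from_world': [[0.6636, -0.7479, 0.0169, -0.3479], [0.5419, 0.4961, 0.6784, -0.3928], [-0.5158, -0.441, 0.7345, -0.6315], [0.0, 0.0, 0.0, 1.0]]}
top {'fx': 465.5167, 'fy': 465.5167, 'cx': 313.4025, 'cy': 192.8672, 'camera_from_world': [[0.0239, -0.9994, -0.0247, 0.0332], [0.9954, 0.0215, 0.0938, -0.5866], [-0.0932, -0.0268, 0.9953, -0.9845], [0.0, 0.0, 0.0, 1.0]]}
wrist {'fx': 309.7069, 'fy': 309.7069, 'cx': 319.1664, 'cy': 199.6092, 'camera_from_world': [[0.3932, 0.9194, -0.0015, -0.5738], [-0.8776, 0.3749, -0.2988, 0.0401], [-0.2742, 0.1188, 0.9543, -0.3792], [0.0, 0.0, 0.0, 1.0]]}
```

View pics/scene0.png

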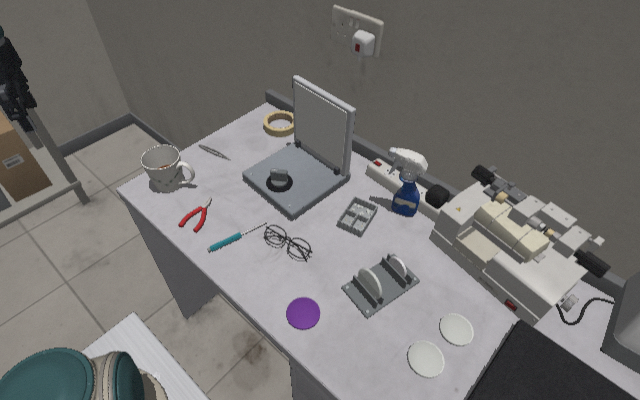

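View pics/top0.png

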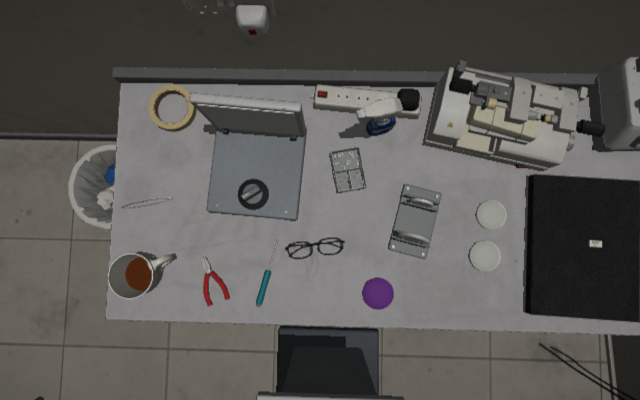

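View pics/wrist0.png

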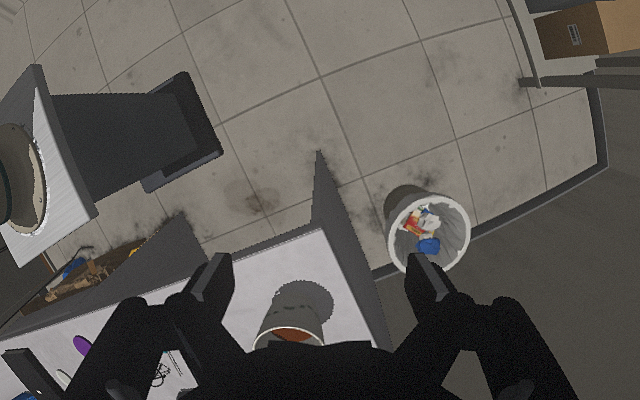

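```bash
python3 - <<'E'
import cv2
a=cv2.imread("pics/scene0.png");b=cv2.imread("pics/top0.png")
cv2.imwrite("pics/c1.png",cv2.resize(a[235:325,325:445],None,fx=6,fy=6,interpolation=cv2.INTER_CUBIC))
cv2.imwrite("pics/c2.png",cv2.resize(b[175:265,380:450],None,fx=6,fy=6,interpolation=cv2.INTER_CUBIC))
cv2.imwrite("pics/c3.png",cv2.resize(b[85:225,190:320],None,fx=4,fy=4,interpolation=cv2.INTER_CUBIC))
E
```

```text
(no output)
```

View pics/c1.png

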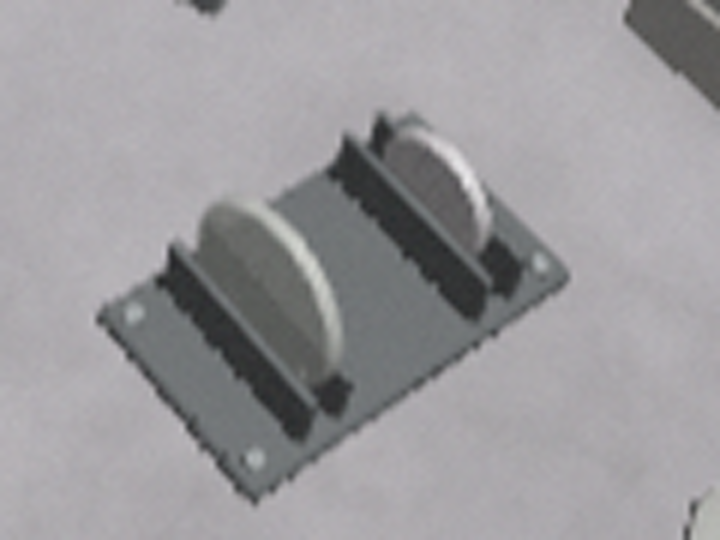

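View pics/c2.png

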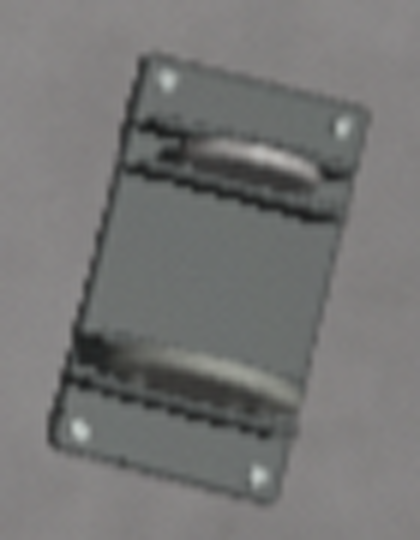

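View pics/c3.png

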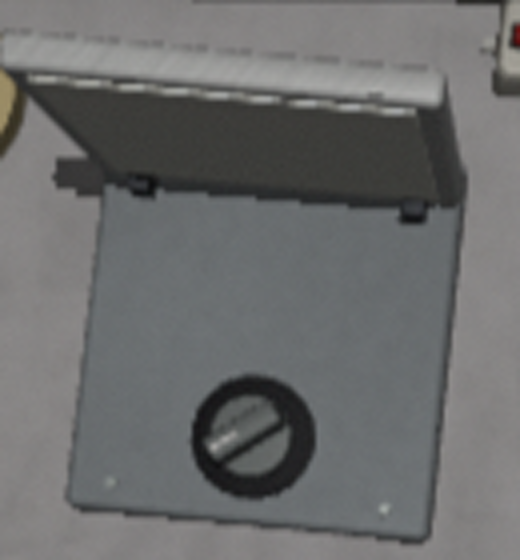

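```bash
cat > h.py <<'E'
import numpy as np,cv2
from rig import manip
CAL={}
def cal(n):
    return manip.calibration(n)
def back(n,px,z,c=None):
    c=c or cal(n);M=np.array(c["camera_from_world"]);R,t=M[:3,:3],M[:3,3]
    d=np.array([(px[0]-c["cx"])/c["fx"],-(px[1]-c["cy"])/c["fy"],-1.])
    if n=="wrist":
        u,v=(px[0]-c["cx"])/c["fx"],(px[1]-c["cy"])/c["fy"];r=np.hypot(u,v)
        d=np.array([np.sin(r)*u/r,-np.sin(r)*v/r,-np.cos(r)])
    o=-R.T@t;d=R.T@d
    return o+d*(z-o[2])/d[2]
def proj(n,p,c=None):
    c=c or cal(n);M=np.array(c["camera_from_world"]);q=M[:3,:3]@np.asarray(p)+M[:3,3]
    if n=="wrist":
        x,y=q[0],-q[1];rr=np.hypot(x,y);th=np.arctan2(rr,-q[2])
        return np.array([c["cx"]+c["fx"]*th*x/rr,c["cy"]+c["fx"]*th*y/rr])
    return np.array([c["cx"]+c["fx"]*q[0]/-q[2],c["cy"]-c["fy"]*q[1]/-q[2]])
E
python3 - <<'E'
from h import *
r=lambda a:np.round(a,4)
T=[(404.2,184.2),(441.7,192.5),(425.8,258.3),(388.7,248.3)]
P=[back("top",p,.008) for p in T];print("rack top",*map(r,P),r(np.mean(P,0)))
S=[(341.5,287.5),(367.5,318.5),(420,281)]
print("rack scene",*[r(back("scene",p,.008)) for p in S])
L=[back("top",p,.03) for p in [(207.5,210.75),(297,219.5)]];print("light near",*map(r,L))
print("scene light: near corners",r(back("scene",(243,177),.03)),r(back("scene",(290,214.5),.03)),r(back("scene",(350,180),.03)))
print("knob disc",r(back("top",(253.3,194.3),.044)))
print("bar top",*[r(back("top",(190+x/4,85+y/4),.074)) for x,y in [(205,445),(285,400)]])
# lens
print("big lens top pts",*[r(back("top",(380+x/6,175+y/6),.078)) for x,y in [(205,365)]],"scene",r(back("scene",(325+245/6,235+198/6),.078)))
for n,p in [("mug",(140,275)),("spray",(380,118)),("spec",(315,247)),("box",(348,170)),("purple",(378,293))]: print(n,r(back("top",p,0.02)))
E
```

```text
rack top [ 0.6111 -0.1532  0.008 ] [ 0.5945 -0.2356  0.008 ] [ 0.4498 -0.201   0.008 ] [ 0.4695 -0.1203  0.008 ] [ 0.5312 -0.1775  0.008 ]
rack scene [ 0.4684 -0.1223  0.008 ] [ 0.4497 -0.2037  0.008 ] [ 0.593 -0.237  0.008]
light near [0.5414 0.2759 0.03  ] [0.5269 0.0806 0.03  ]
scene light: near corners [0.5346 0.2601 0.03  ] [0.526  0.0829 0.03  ] [0.7132 0.0494 0.03  ]
knob disc [0.5783 0.1751 0.044 ]
bar top [0.571  0.1954 0.074 ] [0.5955 0.1544 0.074 ]
big lens top pts [ 0.4975 -0.1623  0.078 ] scene [ 0.5004 -0.1522  0.078 ]
mug [0.3988 0.4198 0.02  ]
spray [ 0.7563 -0.097   0.02  ]
spec [0.4686 0.0405 0.02  ]
box [ 0.6385 -0.0281  0.02  ]
purple [ 0.3741 -0.0967  0.02  ]
```

```bash
python3 - <<'E'
import cv2
a=cv2.imread("pics/scene0.png");b=cv2.imread("pics/top0.png")
k=[cv2.resize(b[170:220,225:285],None,fx=10,fy=10,interpolation=cv2.INTER_CUBIC)]
cv2.imwrite("pics/k1.png",k[0])
cv2.imwrite("pics/k2.png",cv2.resize(a[70:220,235:360],None,fx=4,fy=4,interpolation=cv2.INTER_CUBIC))
E
```

```text
(no output)
```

View pics/k1.png

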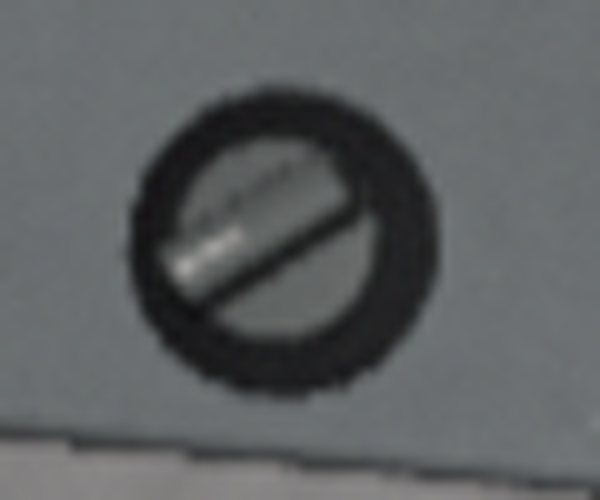

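View pics/k2.png

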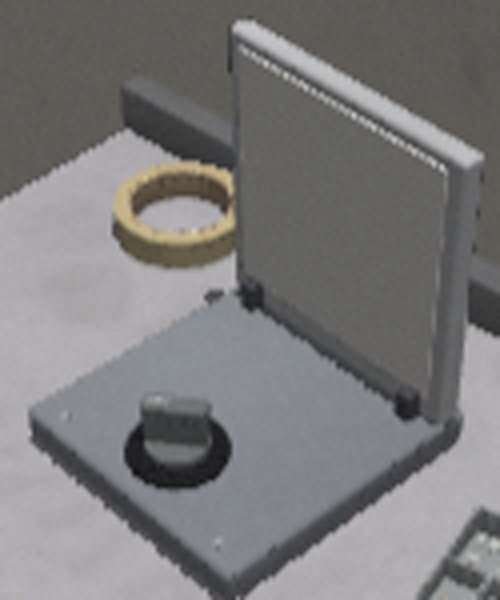

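```bash
python3 - <<'E'
from h import *
r=lambda a:np.round(a,4)
f=lambda x,y:back("top",(225+x/10,170+y/10),.074)
a,b,c,d=f(160,245),f(195,300),f(325,155),f(358,200)
print(r((a+b+c+d)/4),np.degrees(np.arctan2(*((c+d-a-b)[[1,0]]))),np.linalg.norm(c+d-a-b)/2,np.linalg.norm(a-b))
for z in(.031,.036,.044): print("ring/disc",z,r(back("top",(253.5,194.3),z)))
g=lambda x,y,z:back("scene",(235+x/4,70+y/4),z)
s1,s2=g(145,400,.074),g(210,405,.074);print("scene bar",r(s1),r(s2))
print("ring scene",r(g(178,452,.031)))
print("base scene corners",r(g(35,412,.03)),r(g(235,590,.03)),r(g(462,425,.03)))
t=lambda x,y,z:back("top",(190+x/4,85+y/4),z)
print("base top corners",r(t(70,500,.03)),r(t(432,535,.03)),r(t(463,205,.03)),r(t(105,185,.03)))
E
```

```text
[0.5793 0.1754 0.074 ] -58.44366526541271 0.03936815874478522 0.013722556753993712
ring/disc 0.031 [0.5794 0.1767 0.031 ]
ring/disc 0.036 [0.579  0.1759 0.036 ]
ring/disc 0.044 [0.5783 0.1746 0.044 ]
scene bar [0.5719 0.1899 0.074 ] [0.5958 0.1574 0.074 ]
ring scene [0.5822 0.1747 0.031 ]
base scene corners [0.5458 0.2699 0.03  ] [0.5253 0.0701 0.03  ] [0.7249 0.057  0.03  ]
base top corners [0.5431 0.276  0.03  ] [0.5286 0.0784 0.03  ] [0.71   0.0663 0.03  ] [0.7175 0.2645 0.03  ]
```

Request:
send_rows([
  [1, -0.019, 0.046, 0, 0],
  [1, -0.019, 0.046, 0, 0],
  [1, -0.019, 0.046, 0, 0],
  [1, -0.019, 0.046, 0, 0],
  [1, -0.019, 0.046, 0, 0],
  [1, -0.019, 0.046, 0, 0],
  [1, -0.019, 0.046, 0, 0],
  [1, -0.019, 0.046, 0, 0],
], squeeze=30)

```text
clock: 1.15
position: [0.5055, 0.2431, 0.2066]
ee_rot: [-0.0, 0.835, 0.551, -0.0]
contact_force: [0.6, -0.4, 0.2]
width: 0.0855
```

Request:
send_rows([
  [1, -0.017, 0.048, 0, 0],
  [1, -0.017, 0.048, 0, 0],
  [1, 0, 0, 0.02, 0.15],
  [1, 0, 0, 0.02, 0.15],
  [1, 0, 0, 0.02, 0.15],
  [1, 0, 0, 0.02, 0.15],
  [1, 0, 0, 0, 0],
])

```text
clock: 2.02
position: [0.578, 0.1751, 0.1249]
ee_rot: [-0.0, 0.96, 0.281, -0.002]
contact_force: [-0.2, -0.2, 1.0]
width: 0.0851
```

```bash
cat >> h.py <<'E'
from scipy.spatial.transform import Rotation as Ro
def st():
    s=manip.get_state();q=s["ee_rot"];R=Ro.from_quat([q[1],q[2],q[3],q[0]]).as_matrix()
    th=np.degrees(np.arctan2(R[1,0],R[0,0]))
    print("t %.2f"%s["clock"],"p",np.round(s["position"],4),"th %.1f"%th,"tilt %.2f"%np.degrees(np.arccos(-R[2,2])),"F",np.round(s["contact_force"],1),"M",np.round(s["moment"],3),"w %.4f"%s["width"],"q6 %.2f"%s["qpos"][5])
    return s,R,th
def togo(p,th=None):
    s,R,t=st();d=R.T@(np.array(p)-s["position"]);print("togo tool",np.round(d,4),"turn",None if th is None else np.round(np.radians(-(th-t)),3))
def snap(n,f,box=None,k=1):
    c=manip.calibration(n);im=cv2.cvtColor(manip.get_image(n),cv2.COLOR_RGB2BGR)
    if box: x0,y0,x1,y1=box;im=im[y0:y1,x0:x1]
    if k!=1: im=cv2.resize(im,None,fx=k,fy=k,interpolation=cv2.INTER_CUBIC)
    cv2.imwrite("pics/"+f,im);return c
E
python3 - <<'E'
from h import *
togo((.580,.1755,.05),33)
snap("wrist","w1.png");snap("top","t1.png",(200,80,330,230),4)
E
```

```text
t 2.02 p [0.578  0.1751 0.1249] th 32.6 tilt 0.26 F [-0.2 -0.2  1. ] M [0.034 0.008 0.008] w 0.0851 q6 -0.39
togo tool [0.0022 0.0009 0.0749] turn -0.007
```

View pics/w1.png

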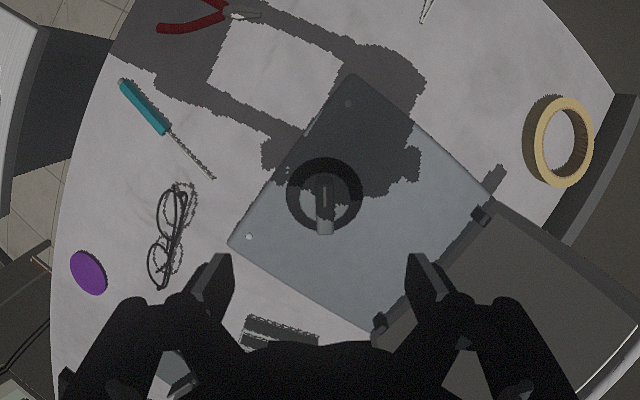

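```bash
python3 - <<'E'
import cv2
a=cv2.imread("pics/w1.png")
cv2.imwrite("pics/w1c.png",cv2.resize(a[145:255,270:380],None,fx=5,fy=5,interpolation=cv2.INTER_CUBIC))
E
```

```text
(no output)
```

View pics/w1c.png

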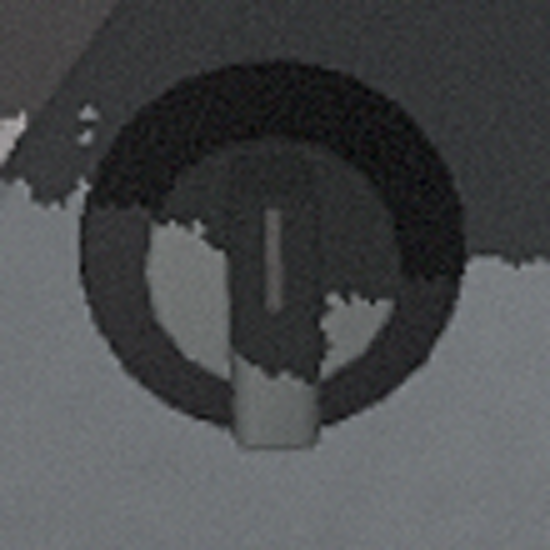

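Request:
send_rows([
  [1, 0.002, 0.001, 0.025, 0],
  [1, 0, 0, 0.025, 0],
  [1, 0, 0, 0.024, 0],
  [0.5, 0, 0, 0, 0],
  [0, 0, 0, 0, 0],
  [0, 0, 0, 0, 0],
  [0, 0, 0, 0, 0],
], squeeze=40)

```text
clock: 3.0
position: [0.5824, 0.1758, 0.0539]
ee_rot: [0.0, 0.96, 0.28, 0.001]
contact_force: [-0.5, 1.3, -0.5]
width: 0.0121
```

```bash
python3 -c "
from h import *
togo((.580,.1755,.05),86)"
```

```text
t 3.00 p [0.5824 0.1758 0.0539] th 32.5 tilt 0.11 F [-0.5  1.3 -0.5] M [-0.037 -0.034 -0.011] w 0.0121 q6 -0.39
togo tool [-0.0022 -0.0011  0.0039] turn -0.934
```

Request:
send_rows([
  [0, 0, 0, 0, -0.15],
  [0, 0, 0, 0, -0.15],
  [0, 0, 0, 0, -0.15],
  [0, 0, 0, 0, -0.15],
  [0, 0, 0, 0, 0],
])

```text
clock: 3.62
position: [0.582, 0.1757, 0.0532]
ee_rot: [0.0, 0.835, 0.55, 0.0]
contact_force: [-0.7, 0.1, -0.2]
width: -0.0002
```

```bash
python3 -c "
from h import *
togo((.580,.1755,.05),86);snap('wrist','w2.png',(240,140,410,310),4)"
```

```text
t 3.62 p [0.582  0.1757 0.0532] th 66.8 tilt 0.04 F [-0.7  0.1 -0.2] M [ 0.001  0.008 -0.011] w -0.0002 q6 -0.99
togo tool [-0.001  -0.0017  0.0032] turn -0.336
```

View pics/w2.png

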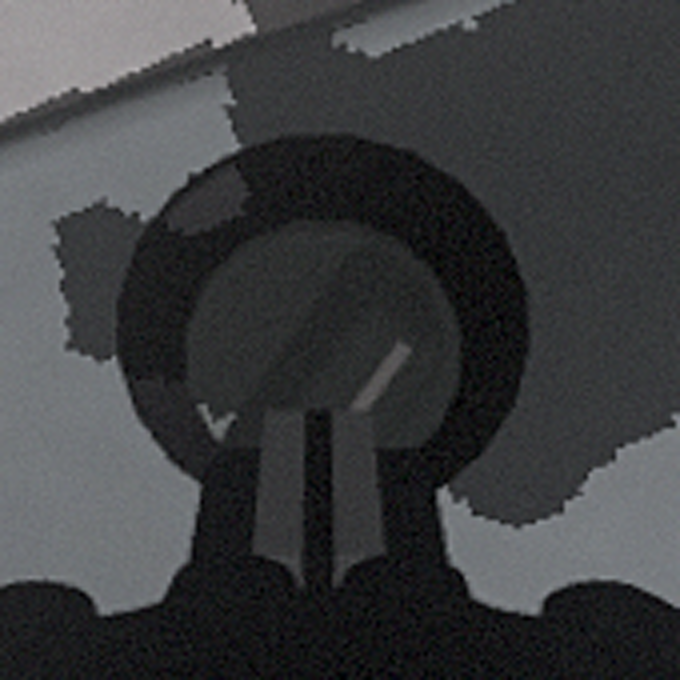

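```bash
python3 -c "
from h import *
s,R,th=st()
print('ring',back('wrist',(320.5,217.5),.031))
print('mark',back('wrist',(240+403/4,140+345/4),.074),back('wrist',(240+360/4,140+405/4),.074))
for z in (.074,.064,.053): print(proj('wrist',[.58,.1755,z]), (proj('wrist',[.58,.1755,z])-[240,140])*4)
print((proj('wrist',s['position'])-[240,140])*4)
"
```

```text
t 3.67 p [0.5819 0.1757 0.0531] th 66.7 tilt 0.03 F [0.5 0.2 0.7] M [-0.019  0.003 -0.009] w -0.0002 q6 -0.99
ring [0.57900591 0.17742105 0.031     ]
mark [0.57246025 0.19126086 0.074     ] [0.578073   0.18298573 0.074     ]
[318.24050948 249.38921651] [312.96203791 437.55686606]
[318.28358203 241.33197047] [313.1343281 405.3278819]
[318.3263127  233.39314474] [313.30525082 373.57257894]
[319.62148315 384.52320682]
```

```bash
python3 - <<'E'
from h import *
c=snap('scene','s3.png',(235,120,340,220),6)
im=cv2.imread('pics/w2.png').astype(float);cv2.imwrite('pics/w2b.png',np.clip((im/255)**.5*255*1.1,0,255))
E
```

```text
[ WARN:0@0.786] global loadsave.cpp:1063 imwrite_ Unsupported depth image for selected encoder is fallbacked to CV_8U.
```

View pics/s3.png

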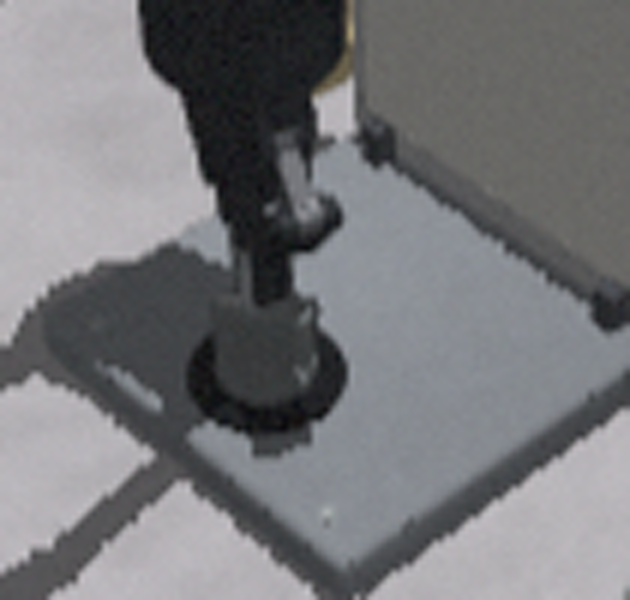

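View pics/w2b.png

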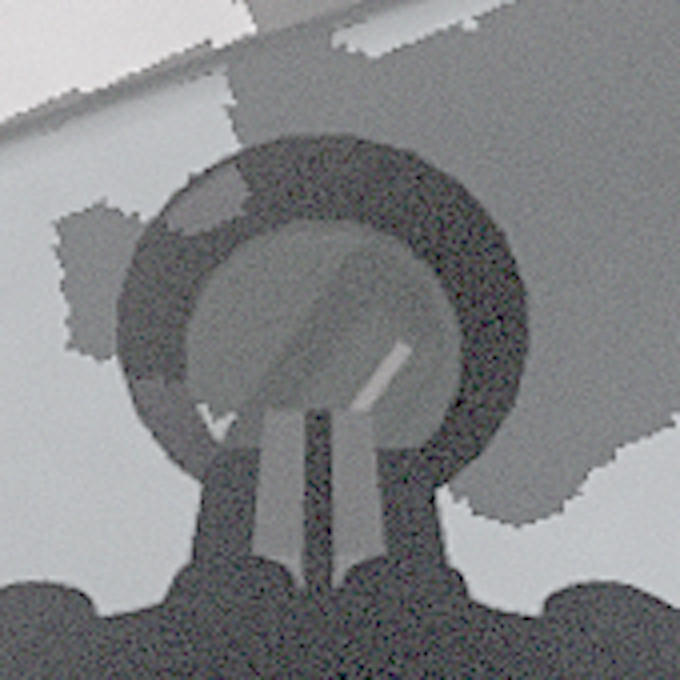

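Request:
send_rows([
  [0.4, 0, 0, 0, 0],
  [0.4, 0, 0, 0, 0],
  [0.4, 0, 0, 0, 0],
])

```text
clock: 4.1
position: [0.5818, 0.1756, 0.0528]
ee_rot: [-0.0, 0.835, 0.551, 0.0]
contact_force: [0.3, -0.6, -0.3]
width: 0.0343
```

```bash
python3 - <<'E'
from h import *
s,R,th=st()
def br(f):
    im=cv2.imread('pics/'+f).astype(float);cv2.imwrite('pics/'+f,np.clip((im/255)**.6*255,0,255).astype(np.uint8))
snap('wrist','w4.png',(220,140,420,310),4);br('w4.png')
snap('scene','s4.png',(235,120,340,220),6);br('s4.png')
for t in (-.011,0,.011):
  print([np.round((proj('wrist',s['position']+[0,0,z]+t*R[:,1])-[220,140])*4) for z in (0,.021)])
print((proj('scene',s['position'])-[235,120])*6,(proj('scene',s['position']+[0,0,.021])-[235,120])*6)
E
```

```text
t 4.10 p [0.5818 0.1756 0.0528] th 66.8 tilt 0.00 F [ 0.3 -0.6 -0.3] M [ 0.006 -0.054  0.024] w 0.0343 q6 -0.99
[array([400., 315.]), array([400., 374.])]
[array([400., 385.]), array([400., 450.])]
[array([400., 451.]), array([400., 521.])]
[261.90990695 340.815243  ] [259.20179522 304.36710997]
```

View pics/w4.png

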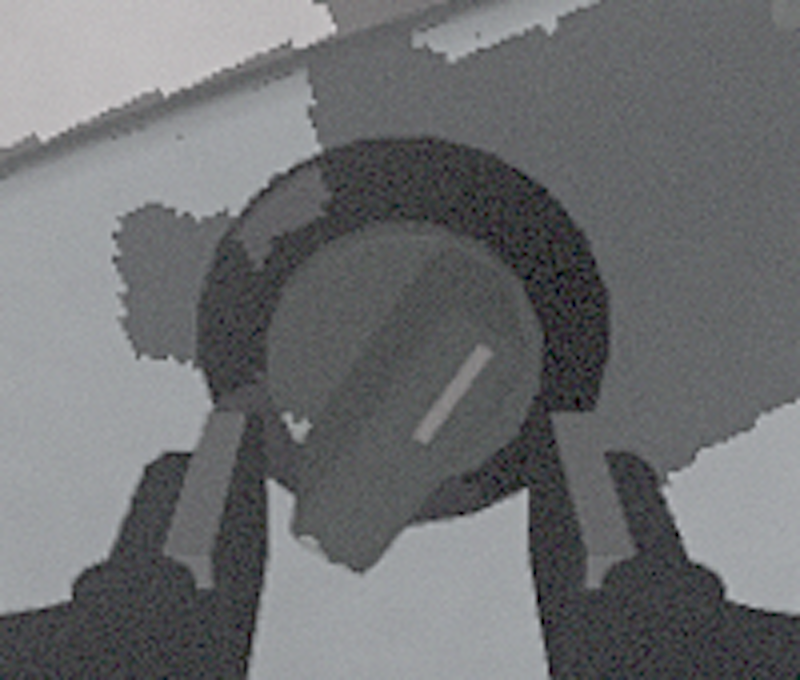

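View pics/s4.png

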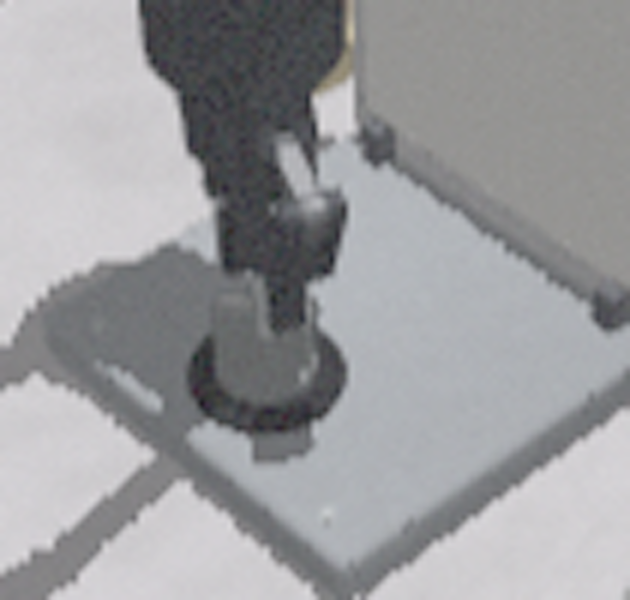

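```bash
python3 - <<'E'
from h import *
s,R,th=st()
for sg in (-1,1):
  for z in (0,.01,.02,.03):
    print(sg,z,[np.round((proj('scene',s['position']+[0,0,z]+sg*.02*R[:,0]+t*R[:,1])-[235,120])*6) for t in (-.011,.011)],[np.round((proj('wrist',s['position']+[0,0,z]+sg*.018*R[:,0]+t*R[:,1])-[220,140])*4) for t in (-.011,.011)])
E
```

```text
t 4.20 p [0.5818 0.1757 0.0528] th 66.8 tilt 0.01 F [-0.3  0.3 -0.9] M [ 0.031 -0.018 -0.016] w 0.0341 q6 -0.99
-1 0 [array([255., 380.]), array([305., 364.])] [array([276., 315.]), array([281., 450.])]
-1 0.01 [array([253., 363.]), array([304., 347.])] [array([269., 341.]), array([275., 482.])]
-1 0.02 [array([252., 345.]), array([303., 329.])] [array([261., 370.]), array([269., 517.])]
-1 0.03 [array([251., 327.]), array([302., 312.])] [array([253., 402.]), array([261., 555.])]
1 0 [array([220., 318.]), array([269., 303.])] [array([524., 315.]), array([519., 450.])]
1 0.01 [array([218., 301.]), array([267., 286.])] [array([531., 341.]), array([525., 482.])]
1 0.02 [array([217., 283.]), array([266., 268.])] [array([539., 370.]), array([532., 517.])]
1 0.03 [array([215., 265.]), array([265., 251.])] [array([548., 402.]), array([539., 555.])]
```

Request:
send_rows([
  [0.5, 0, 0, 0, 0.15],
  [0.5, 0, 0, 0, 0.15],
  [0.5, 0, 0, 0, 0.15],
  [0.5, 0, 0, 0, 0.15],
  [0.5, -0.001, -0.001, 0.008, 0],
  [0.5, 0, 0, 0.008, 0],
  [0.5, 0, 0, 0, 0],
])

```text
clock: 5.08
position: [0.5794, 0.1758, 0.0356]
ee_rot: [-0.0, 0.96, 0.28, -0.001]
contact_force: [-0.4, -0.1, 0.3]
width: 0.0428
```

```bash
cat >> h.py <<'E'
def br(f,g=.6):
    im=cv2.imread('pics/'+f).astype(float);cv2.imwrite('pics/'+f,np.clip((im/255)**g*255,0,255).astype(np.uint8))
E
python3 - <<'E'
from h import *
st()
snap('wrist','w5.png',(220,140,420,310),4);br('w5.png')
snap('scene','s5.png',(235,120,340,220),6);br('s5.png')
E
```

```text
t 5.08 p [0.5794 0.1758 0.0356] th 32.6 tilt 0.14 F [-0.4 -0.1  0.3] M [ 0.018 -0.037 -0.001] w 0.0428 q6 -0.39
```

View pics/w5.png

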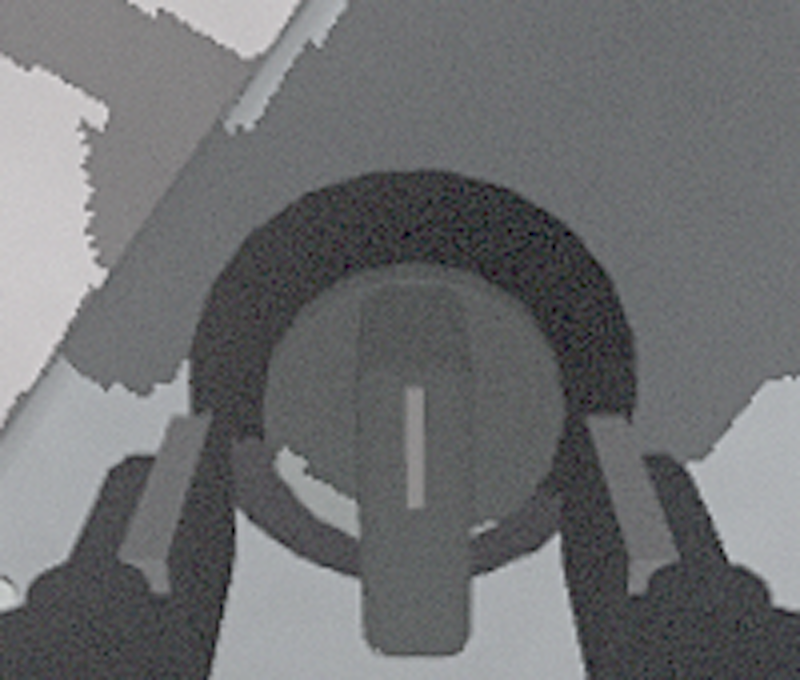

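View pics/s5.png

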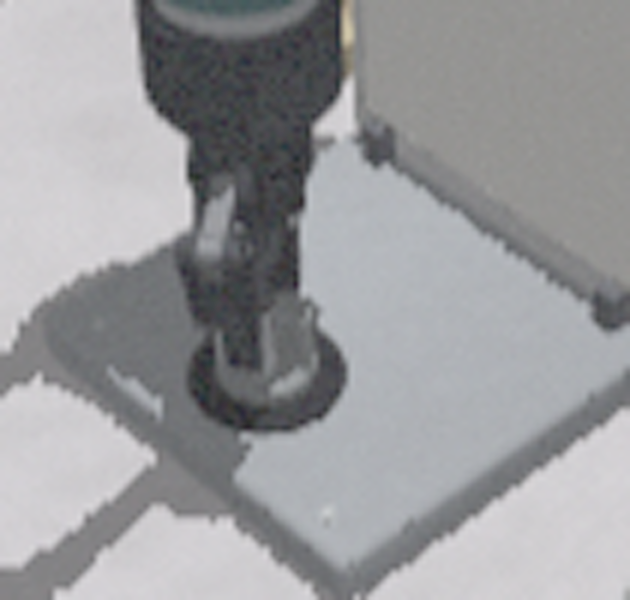

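Request:
send_rows([
  [0.5, 0.002, 0, 0.004, 0],
  [0.4, 0, 0, 0.004, 0],
  [0, 0, 0, 0, 0],
  [0, 0, 0, 0, 0],
  [0, 0, 0, 0, 0],
  [0, 0, 0, 0, 0],
])

```text
clock: 5.92
position: [0.5814, 0.1768, 0.0286]
ee_rot: [0.0, 0.96, 0.28, -0.001]
contact_force: [-1.6, 0.1, -0.2]
width: 0.013
```

```bash
python3 - <<'E'
from h import *
st()
E
```

```text
t 5.92 p [0.5814 0.1768 0.0286] th 32.5 tilt 0.07 F [-1.6  0.1 -0.2] M [-0.148  0.239 -0.037] w 0.0130 q6 -0.39
```

Request:
send_rows([
  [0, 0, 0, 0, -0.12],
  [0, 0, 0, 0, -0.12],
  [0, 0, 0, 0, -0.12],
  [0, 0, 0, 0, -0.12],
  [0, 0, 0, 0, 0],
])

```text
clock: 6.55
position: [0.5815, 0.1768, 0.0286]
ee_rot: [-0.0, 0.866, 0.499, -0.001]
contact_force: [-2.3, -2.4, -0.2]
width: 0.013
```

```bash
python3 - <<'E'
from h import *
st()
snap('wrist','w6.png',(220,140,420,310),4);br('w6.png')
E
```

```text
t 6.55 p [0.5815 0.1768 0.0286] th 59.9 tilt 0.07 F [-2.3 -2.4 -0.2] M [-0.178  0.312  0.06 ] w 0.0130 q6 -0.86
```

View pics/w6.png

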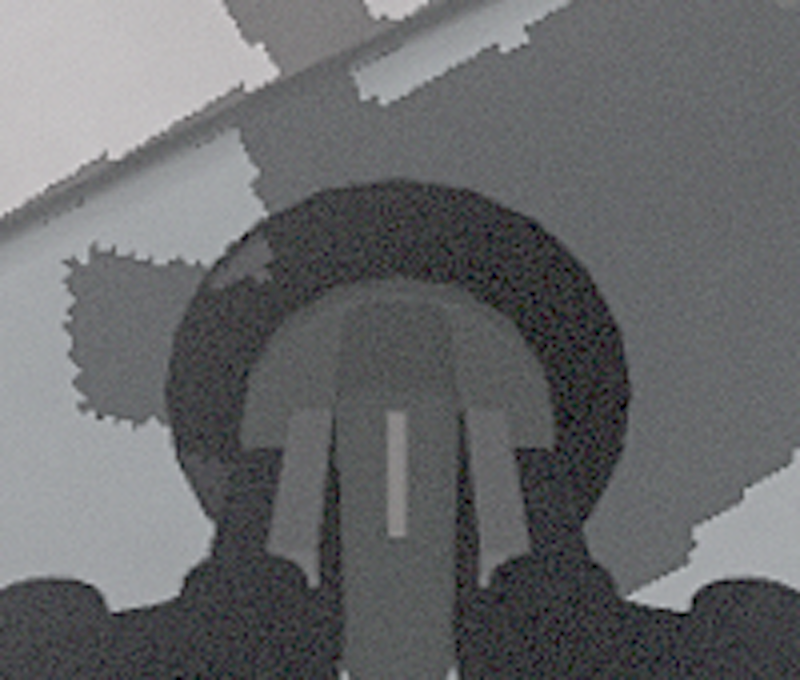

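Request:
send_rows([
  [0, 0, 0, 0, -0.1],
  [0, 0, 0, 0, -0.1],
  [0, 0, 0, 0, -0.1],
  [0, 0, 0, 0, -0.1],
  [0, 0, 0, 0, -0.08],
  [0, 0, 0, 0, 0],
])

```text
clock: 7.35
position: [0.5813, 0.1769, 0.0286]
ee_rot: [-0.001, 0.724, 0.69, -0.001]
contact_force: [-3.0, -1.2, -0.9]
width: 0.0129
```

```bash
python3 - <<'E'
from h import *
st()
E
```

```text
t 7.35 p [0.5813 0.1769 0.0286] th 87.2 tilt 0.10 F [-3.  -1.2 -0.9] M [-0.289  0.538 -0.904] w 0.0129 q6 -1.34
```

Request:
send_rows([
  [0, 0, 0, 0, 0],
  [0, 0, 0, 0, 0.01],
  [0.6, 0, 0, 0, 0],
  [0.8, 0, 0, 0, 0],
  [1, 0, 0, -0.05, 0],
  [1, 0, 0, -0.05, 0],
  [1, 0, 0, -0.05, 0],
])

```text
clock: 8.22
position: [0.5831, 0.1774, 0.1809]
ee_rot: [0.001, 0.726, 0.688, 0.001]
contact_force: [1.2, 0.5, 0.5]
width: 0.0859
```

```bash
python3 - <<'E'
from h import *
togo((.494,-.163,.2))
snap('wrist','w7.png');br('w7.png')
E
```

```text
t 8.22 p [0.5831 0.1774 0.1809] th 87.0 tilt 0.17 F [1.2 0.5 0.5] M [-0.048 -0.006 -0.011] w 0.0859 q6 -1.34
togo tool [-0.3446 -0.071  -0.0195] turn None
```

View pics/w7.png

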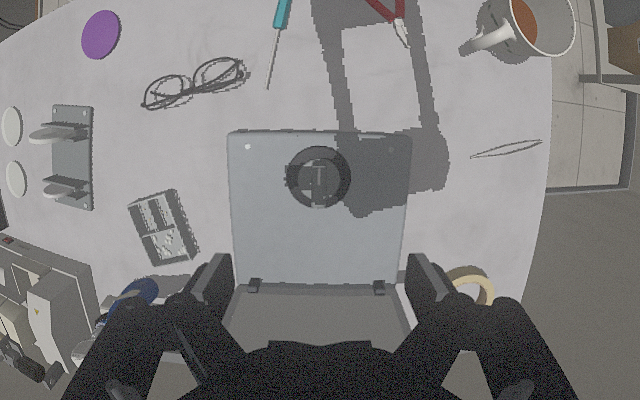

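Request:
send_rows([
  [1, -0.044, -0.009, -0.003, 0],
  [1, -0.044, -0.009, -0.003, 0],
  [1, -0.044, -0.009, -0.003, 0],
  [1, -0.044, -0.009, -0.003, 0],
  [1, -0.044, -0.009, -0.003, 0],
  [1, -0.044, -0.009, 0, 0],
  [1, -0.044, -0.009, 0, 0],
  [1, -0.042, -0.009, 0, 0],
])

```text
clock: 9.28
position: [0.492, -0.1704, 0.1943]
ee_rot: [0.001, 0.726, 0.688, 0.001]
contact_force: [0.6, 0.9, 0.7]
width: 0.0856
```

Request:
send_rows([
  [0.92, 0, 0, 0, 0.18],
  [0.92, 0, 0, 0, 0],
])

```text
clock: 9.52
position: [0.492, -0.1693, 0.1941]
ee_rot: [0.001, 0.784, 0.62, 0.001]
contact_force: [-0.1, -0.5, -0.1]
width: 0.0785
```

```bash
python3 - <<'E'
from h import *
togo((.4923,-.1684,.1),76.7)
snap('wrist','w8.png');br('w8.png')
snap('top','t8.png',(360,150,480,270),5)
E
```

```text
t 9.53 p [ 0.492  -0.1693  0.1941] th 76.7 tilt 0.11 F [-0.1 -0.5 -0.1] M [ 0.04 -0.01 -0.01] w 0.0785 q6 -1.80
togo tool [ 0.001  -0.0001  0.0941] turn -0.0
```

View pics/w8.png

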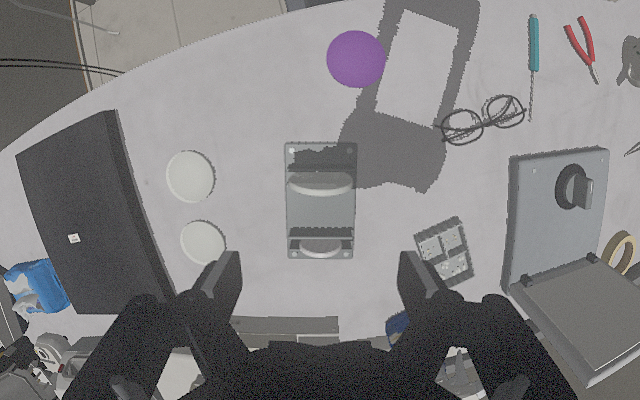

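```bash
python3 - <<'E'
from h import *
im=cv2.imread('pics/w8.png')[130:270,270:370];cv2.imwrite('pics/w8c.png',cv2.resize(im,None,fx=6,fy=6,interpolation=cv2.INTER_CUBIC))
E
```

```text
(no output)
```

View pics/w8c.png

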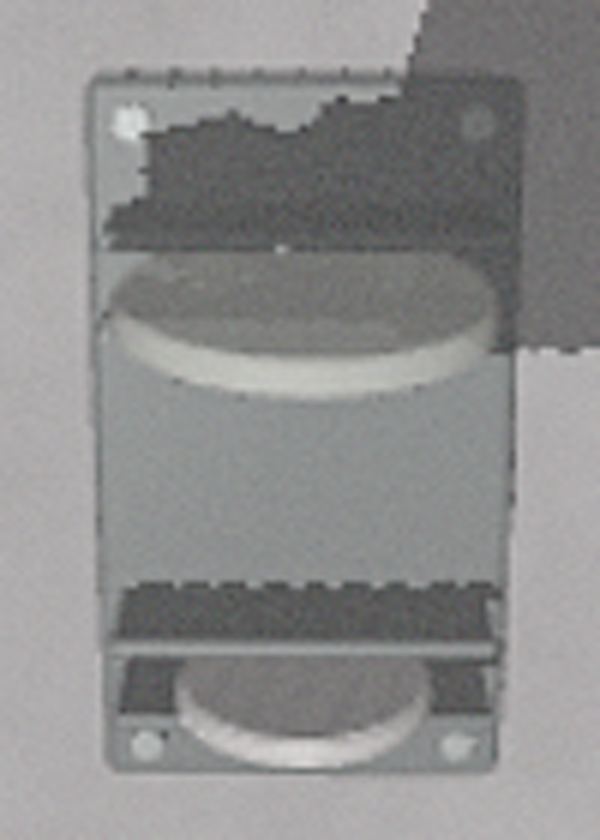

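View pics/t8.png

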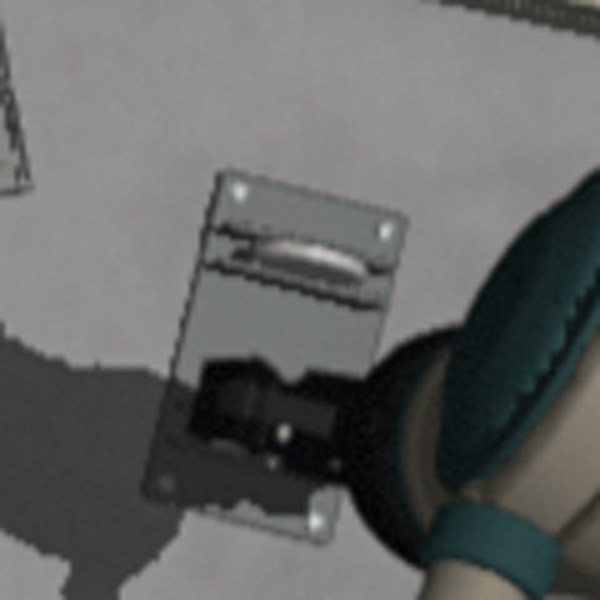

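```bash
python3 - <<'E'
from h import *
s,R,th=st()
f=lambda x,y,z:back('wrist',(270+x/6,130+y/6),z)
l,r=f(108,310,.044),f(498,310,.044)
print("extremes",l,r,np.linalg.norm(l-r),"tool",R.T@((l+r)/2-s['position']))
t=f(308,385,.078);print("top",t,R.T@(t-s['position']))
P=[f(92,78,.008),f(525,82,.008),f(497,768,.008),f(108,768,.008)];c=np.mean(P,0);print("rack",c,[np.linalg.norm(P[i]-P[(i+1)%4]) for i in range(4)],R.T@(c-s['position']))
print(np.degrees(np.arctan2(*(P[0]-P[3])[[1,0]])),np.degrees(np.arctan2(*(P[1]-P[2])[[1,0]])))
E
```

```text
t 9.62 p [ 0.4919 -0.1685  0.194 ] th 76.8 tilt 0.07 F [ 0.5 -0.6 -0. ] M [-0.03   0.01  -0.034] w 0.0786 q6 -1.80
extremes [ 0.48866004 -0.20233753  0.044     ] [ 0.50437809 -0.13538378  0.044     ] 0.06877399610005015 tool [0.00067369 0.00442043 0.14997599]
top [ 0.50033767 -0.16909697  0.078     ] [0.00131359 0.00823239 0.11598044]
rack [ 0.53261715 -0.17662734  0.008     ] [np.float64(0.08274208445859327), np.float64(0.1463216468643145), np.float64(0.08368563877893749), np.float64(0.14698163616354426)] [0.00135784 0.0412956  0.18601967]
166.2099168118789 166.5779897539133
```

Request:
send_rows([
  [0.92, 0.001, 0.004, 0.03, 0],
  [0.92, 0, 0, 0.04, 0],
  [0.92, 0, 0, 0.04, 0],
  [0.92, 0, 0, 0.04, 0],
  [0.92, 0, 0, 0.014, 0],
  [0.92, 0, 0, 0, 0],
])

```text
clock: 10.38
position: [0.4956, -0.1681, 0.0295]
ee_rot: [-0.0, 0.784, 0.62, -0.0]
contact_force: [-0.1, -0.4, 0.4]
width: 0.0783
```

```bash
python3 - <<'E'
from h import *
s,R,th=st()
snap('wrist','w9.png',(210,130,430,300),3.6);br('w9.png')
snap('scene','s9.png',(315,215,445,325),6);br('s9.png',.8)
for sg in (-1,1):
  for z in (0,.01,.02,.03,.04):
    print(sg,z,[np.round((proj('scene',s['position']+[0,0,z]+sg*.04*R[:,0]+t*R[:,1])-[315,215])*6) for t in (-.011,.011)],[np.round((proj('wrist',s['position']+[0,0,z]+sg*.04*R[:,0]+t*R[:,1])-[210,130])*3.6) for t in (-.011,.011)])
E
```

```text
t 10.38 p [ 0.4956 -0.1681  0.0295] th 76.7 tilt 0.06 F [-0.1 -0.4  0.4] M [-0.034  0.014  0.006] w 0.0783 q6 -1.80
-1 0 [array([371., 538.]), array([421., 503.])] [array([156., 307.]), array([166., 428.])]
-1 0.01 [array([375., 523.]), array([426., 488.])] [array([143., 330.]), array([155., 455.])]
-1 0.02 [array([380., 508.]), array([430., 473.])] [array([129., 355.]), array([143., 485.])]
-1 0.03 [array([384., 493.]), array([435., 458.])] [array([114., 383.]), array([129., 518.])]
-1 0.04 [array([388., 478.]), array([440., 443.])] [array([ 97., 414.]), array([115., 555.])]
1 0 [array([219., 362.]), array([268., 331.])] [array([645., 307.]), array([634., 427.])]
1 0.01 [array([222., 347.]), array([271., 316.])] [array([658., 329.]), array([646., 454.])]
1 0.02 [array([224., 331.]), array([274., 300.])] [array([673., 354.]), array([659., 484.])]
1 0.03 [array([227., 316.]), array([277., 284.])] [array([689., 382.]), array([673., 517.])]
1 0.04 [array([229., 299.]), array([280., 268.])] [array([708., 413.]), array([689., 554.])]
```

View pics/w9.png

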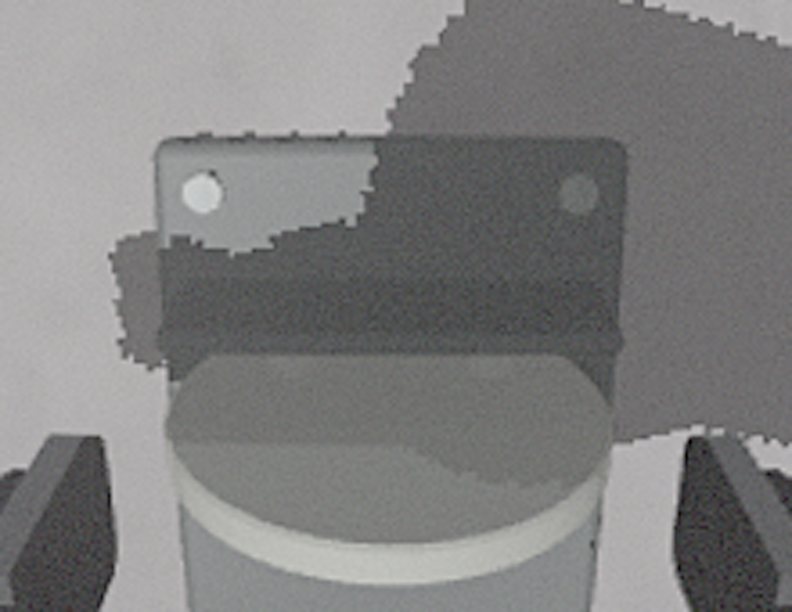

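View pics/s9.png

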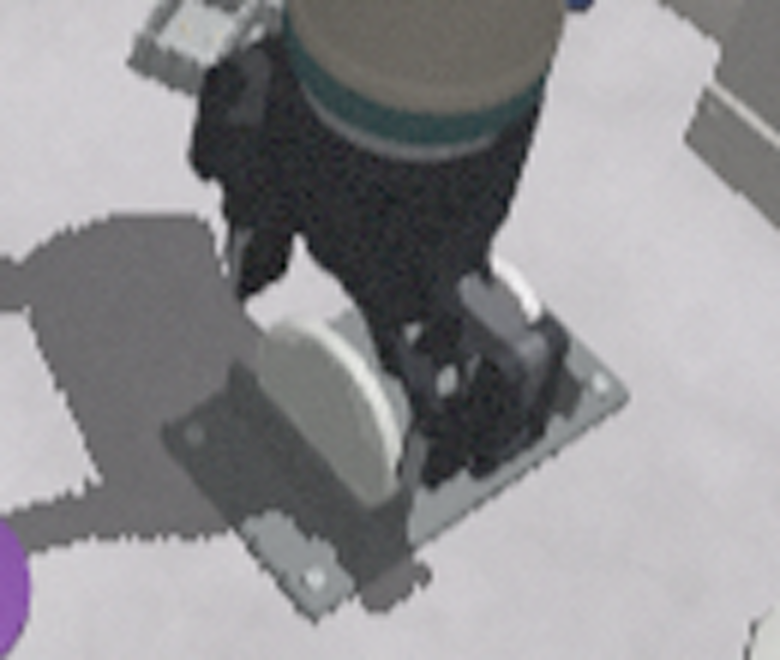

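Request:
send_rows([
  [0.92, 0, 0, 0.01, 0],
  [0.92, 0, 0, 0.008, 0],
  [0.92, 0, 0, 0, 0],
])

```text
clock: 10.85
position: [0.4949, -0.1683, 0.0112]
ee_rot: [-0.001, 0.785, 0.62, -0.0]
contact_force: [0.1, -0.3, -0.9]
width: 0.0785
```

```bash
python3 - <<'E'
from h import *
s,R,th=st()
snap('wrist','w10.png',(210,130,430,300),3.6);br('w10.png')
snap('scene','s10.png',(315,215,445,325),6);br('s10.png',.8)
for z in (.02,.03,.04): print(z,[np.round((proj('scene',s['position']+[0,0,z]+.039*R[:,0]+t*R[:,1])-[315,215])*6) for t in (-.011,.011)],[np.round((proj('wrist',s['position']+[0,0,z]-.039*R[:,0]+t*R[:,1])-[210,130])*3.6) for t in (-.011,.011)])
E
```

```text
t 10.85 p [ 0.4949 -0.1683  0.0112] th 76.6 tilt 0.08 F [ 0.1 -0.3 -0.9] M [-0.009  0.057 -0.067] w 0.0785 q6 -1.80
0.02 [array([221., 363.]), array([270., 332.])] [array([132., 363.]), array([146., 493.])]
0.03 [array([223., 348.]), array([273., 317.])] [array([117., 391.]), array([132., 527.])]
0.04 [array([226., 332.]), array([276., 301.])] [array([100., 423.]), array([118., 564.])]
```

View pics/w10.png

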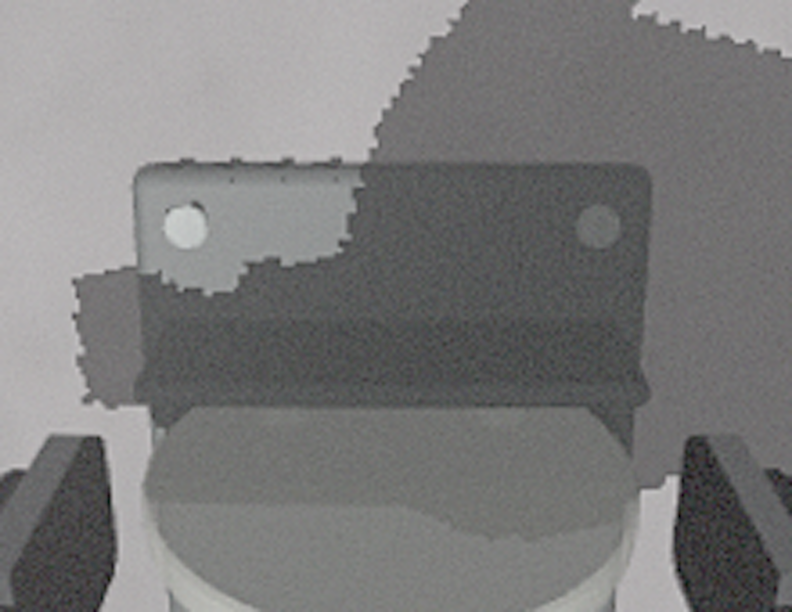

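View pics/s10.png

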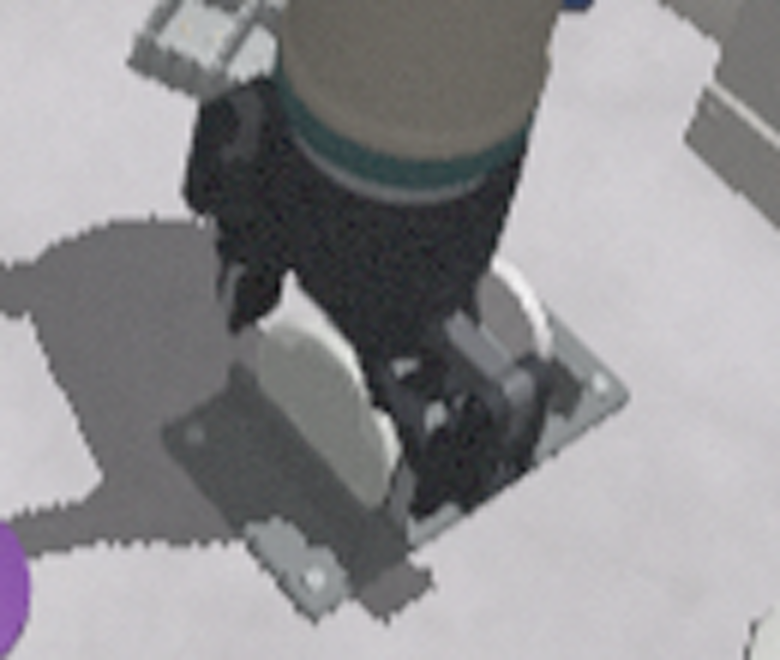

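Request:
send_rows([
  [0.92, 0, 0, 0.004, 0],
  [0.92, 0, 0, 0.002, 0],
  [0.92, 0, 0, 0.002, 0],
  [0.92, 0, 0, 0, 0],
])

```text
clock: 11.45
position: [0.4954, -0.1684, 0.0036]
ee_rot: [-0.0, 0.785, 0.62, -0.0]
contact_force: [0.2, 0.5, 0.4]
width: 0.0785
```

```bash
python3 - <<'E'
from h import *
s,R,th=st()
snap('wrist','w11.png',(210,130,430,300),3.6);br('w11.png')
snap('scene','s11.png',(315,215,445,325),6);br('s11.png',.8)
for z in (.02,.03,.04): print(z,[np.round((proj('scene',s['position']+[0,0,z]+.039*R[:,0]+t*R[:,1])-[315,215])*6) for t in (-.011,.011)])
E
```

```text
t 11.45 p [ 0.4954 -0.1684  0.0036] th 76.6 tilt 0.03 F [0.2 0.5 0.4] M [-0.003 -0.003  0.053] w 0.0785 q6 -1.80
0.02 [array([220., 374.]), array([269., 343.])]
0.03 [array([223., 359.]), array([272., 328.])]
0.04 [array([225., 344.]), array([275., 312.])]
```

View pics/w11.png

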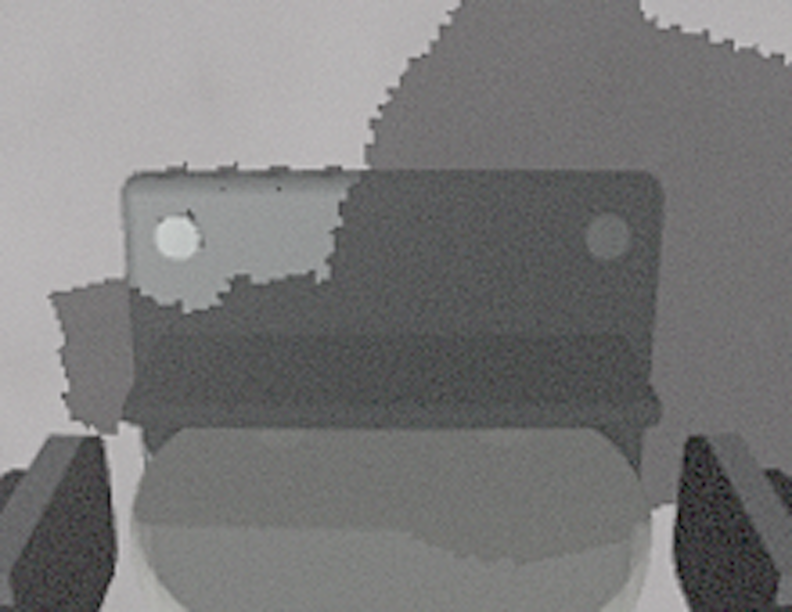

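View pics/s11.png

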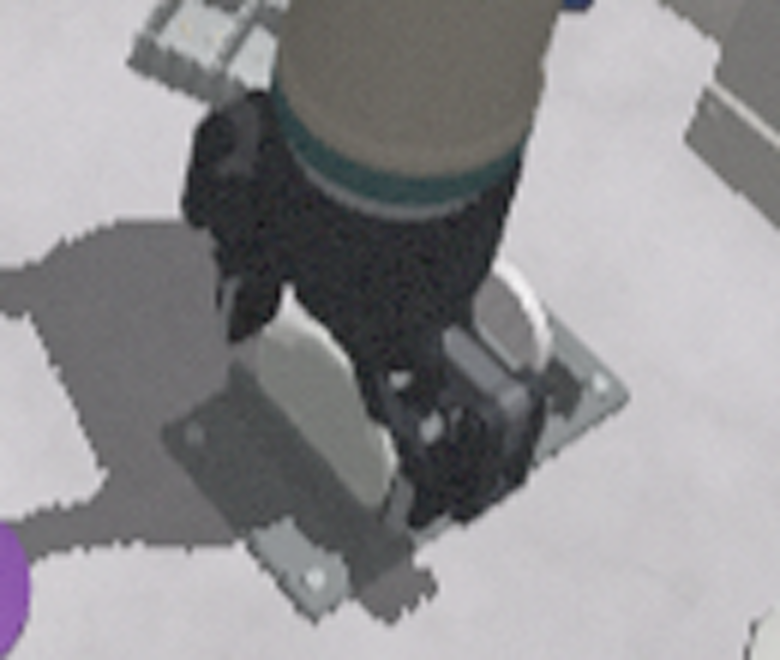

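Request:
send_rows([
  [0.92, 0, 0, 0.002, 0],
  [0.7, 0, 0, 0, 0],
  [0.5, 0, 0, 0, 0],
  [0.4, 0, 0, 0, 0],
  [0.4, 0, 0, 0, 0],
], squeeze=30)

```text
clock: 12.18
position: [0.4964, -0.1697, 0.0039]
ee_rot: [0.002, 0.784, 0.62, 0.0]
contact_force: [-3.1, -2.2, 13.8]
width: 0.065
```

```bash
python3 - <<'E'
from h import *
s,R,th=st()
snap('wrist','w12.png',(210,130,430,300),3.6);br('w12.png')
snap('scene','s12.png',(315,215,445,325),6);br('s12.png',.8)
for z in (.02,.03,.04): print(z,[np.round((proj('scene',s['position']+[0,0,z]+.034*R[:,0]+t*R[:,1])-[315,215])*6) for t in (-.011,.011)])
E
```

```text
t 12.18 p [ 0.4964 -0.1697  0.0039] th 76.7 tilt 0.20 F [-3.1 -2.2 13.8] M [-0.126  0.435  0.04 ] w 0.0650 q6 -1.80
0.02 [array([234., 384.]), array([282., 353.])]
0.03 [array([236., 369.]), array([285., 338.])]
0.04 [array([239., 354.]), array([289., 323.])]
```

View pics/w12.png

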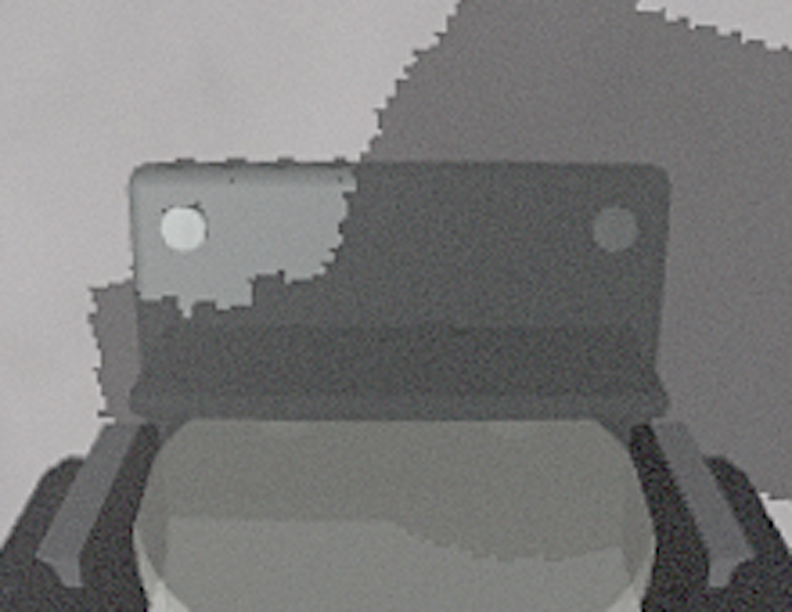

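View pics/s12.png

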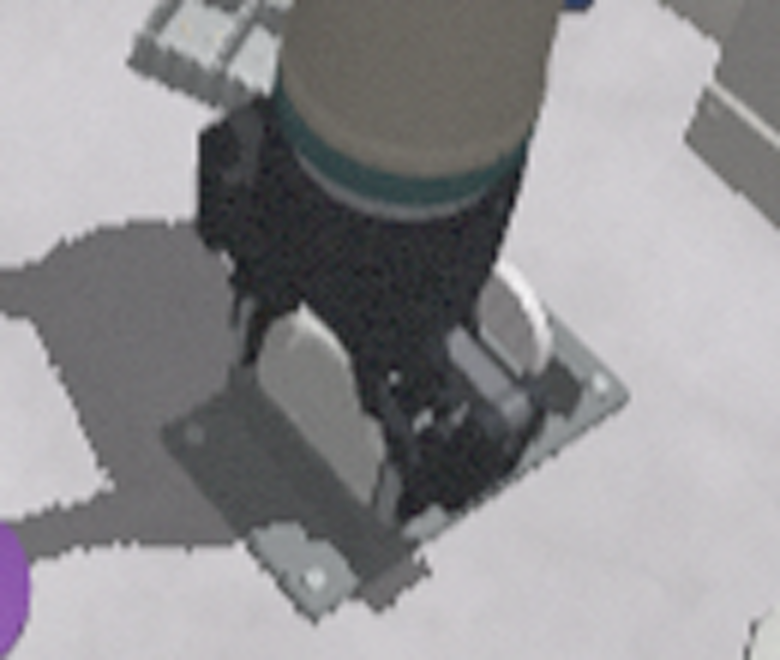

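Request:
send_rows([
  [0.92, 0, 0, 0, 0],
  [0.92, 0, 0, 0, 0],
  [0.92, 0, 0, 0.003, 0],
  [0.92, 0, 0, 0, 0],
])

```text
clock: 12.78
position: [0.4951, -0.1682, -0.0018]
ee_rot: [-0.001, 0.785, 0.62, -0.0]
contact_force: [-0.6, 0.6, -0.2]
width: 0.0784
```

```bash
python3 - <<'E'
from h import *
s,R,th=st()
snap('wrist','w13.png',(210,130,430,300),3.6);br('w13.png')
E
```

```text
t 12.78 p [ 0.4951 -0.1682 -0.0018] th 76.6 tilt 0.08 F [-0.6  0.6 -0.2] M [0.049 0.008 0.023] w 0.0784 q6 -1.80
```

View pics/w13.png

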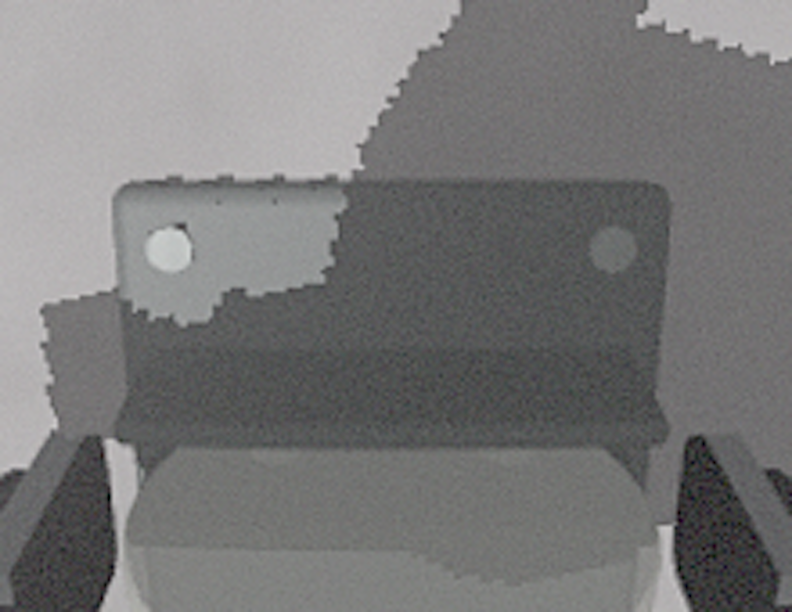

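Request:
send_rows([
  [0.92, 0, 0, 0.002, 0],
  [0.92, 0, 0, 0.002, 0],
  [0.84, 0, 0, 0, 0],
  [0.84, 0, 0, 0, 0],
])

```text
clock: 13.32
position: [0.4953, -0.1688, -0.005]
ee_rot: [0.0, 0.785, 0.62, -0.0]
contact_force: [-1.4, -1.8, 3.5]
width: 0.0728
```

```bash
python3 - <<'E'
from h import *
s,R,th=st()
snap('wrist','w14.png',(210,130,430,300),3.6);br('w14.png')
E
```

```text
t 13.32 p [ 0.4953 -0.1688 -0.005 ] th 76.6 tilt 0.03 F [-1.4 -1.8  3.5] M [-0.244  0.312  0.004] w 0.0728 q6 -1.80
```

View pics/w14.png

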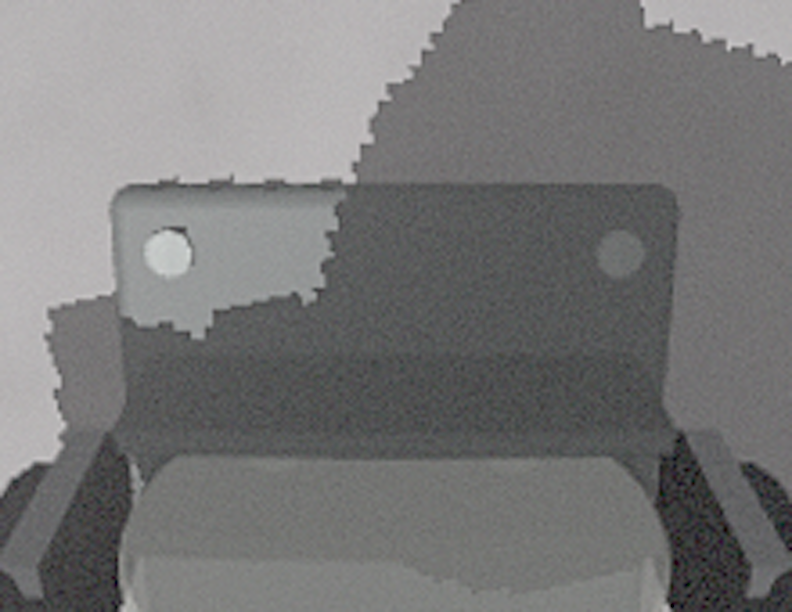

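Request:
send_rows([
  [0.84, 0, 0, -0.003, 0],
  [0.7, 0, 0, 0, 0],
  [0.5, 0, 0, 0, 0],
  [0.4, 0, 0, 0, 0],
  [0.4, 0, 0, 0, 0],
], squeeze=30)

```text
clock: 14.0
position: [0.4952, -0.1688, -0.0044]
ee_rot: [-0.001, 0.785, 0.62, -0.0]
contact_force: [3.3, -4.1, -19.3]
width: 0.0725
```

```bash
python3 - <<'E'
from h import *
s,R,th=st()
E
```

```text
t 14.00 p [ 0.4952 -0.1688 -0.0044] th 76.6 tilt 0.08 F [  3.3  -4.1 -19.3] M [-0.77  -0.483  0.035] w 0.0725 q6 -1.80
```

Request:
send_rows([
  [0.92, 0, 0, 0, 0],
  [0.92, 0, 0, -0.0035, 0],
  [0.92, 0, 0, -0.0035, 0],
  [0.7, 0, 0, 0, 0],
  [0.5, 0, 0, 0, 0],
  [0.4, 0, 0, 0, 0],
  [0.4, 0, 0, 0, 0],
], squeeze=30)

```text
clock: 14.88
position: [0.4964, -0.1691, 0.0062]
ee_rot: [0.001, 0.785, 0.62, 0.0]
contact_force: [-1.6, -0.5, 7.0]
width: 0.0649
```

```bash
python3 - <<'E'
from h import *
s,R,th=st()
snap('wrist','w15.png',(210,130,430,300),3.6);br('w15.png')
E
```

```text
t 14.88 p [ 0.4964 -0.1691  0.0062] th 76.6 tilt 0.15 F [-1.6 -0.5  7. ] M [-0.009  0.143  0.035] w 0.0649 q6 -1.80
```

View pics/w15.png

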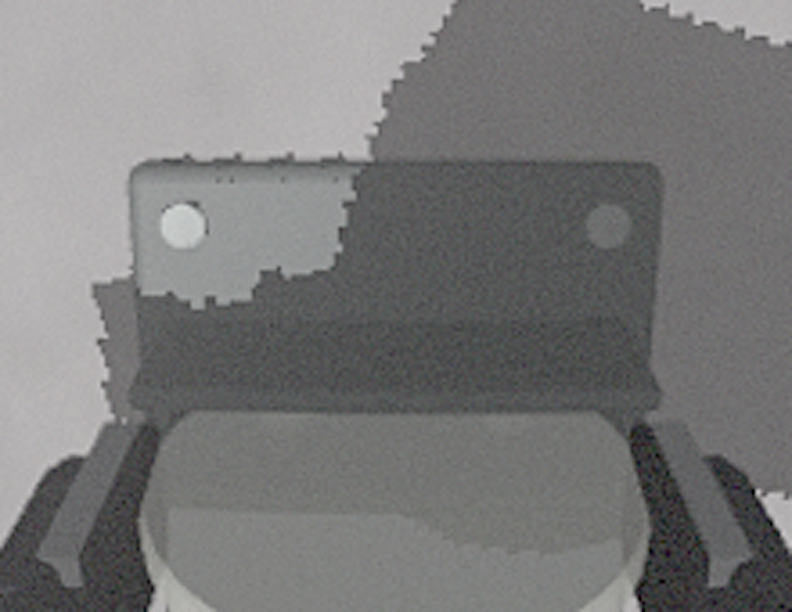

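Request:
send_rows([
  [0.4, 0, 0, -0.004, 0],
  [0.4, 0, 0, -0.008, 0],
  [0.4, 0, 0, -0.01, 0],
  [0.4, 0, 0, -0.01, 0],
  [0.4, 0, 0, 0, 0],
])

```text
clock: 15.55
position: [0.4961, -0.1688, 0.0379]
ee_rot: [0.001, 0.785, 0.62, 0.0]
contact_force: [-0.4, -0.4, -0.2]
width: 0.0648
```

```bash
python3 - <<'E'
from h import *
s,R,th=st()
snap('wrist','w16.png',(210,130,430,300),3.6);br('w16.png')
snap('scene','s16.png',(315,215,445,325),6);br('s16.png',.8)
E
```

```text
t 15.55 p [ 0.4961 -0.1688  0.0379] th 76.6 tilt 0.11 F [-0.4 -0.4 -0.2] M [-0.019  0.042 -0.047] w 0.0648 q6 -1.80
```

View pics/w16.png

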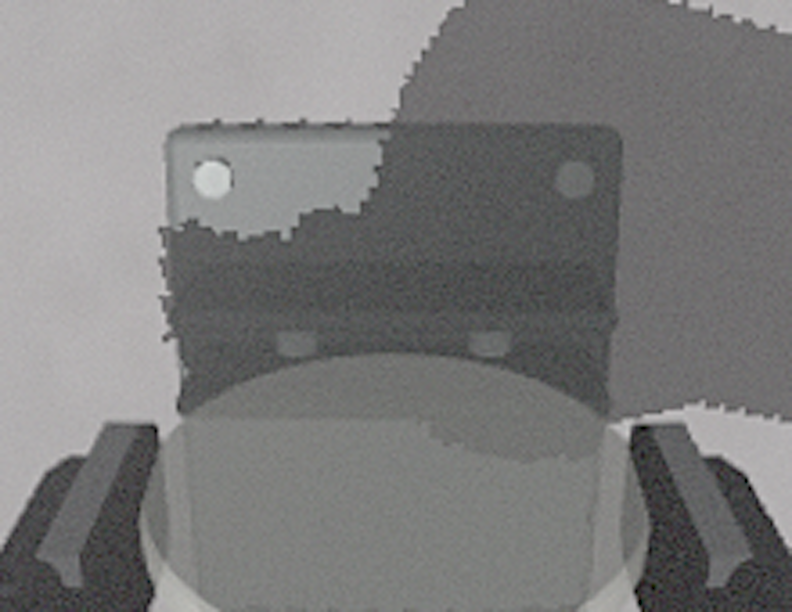

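View pics/s16.png

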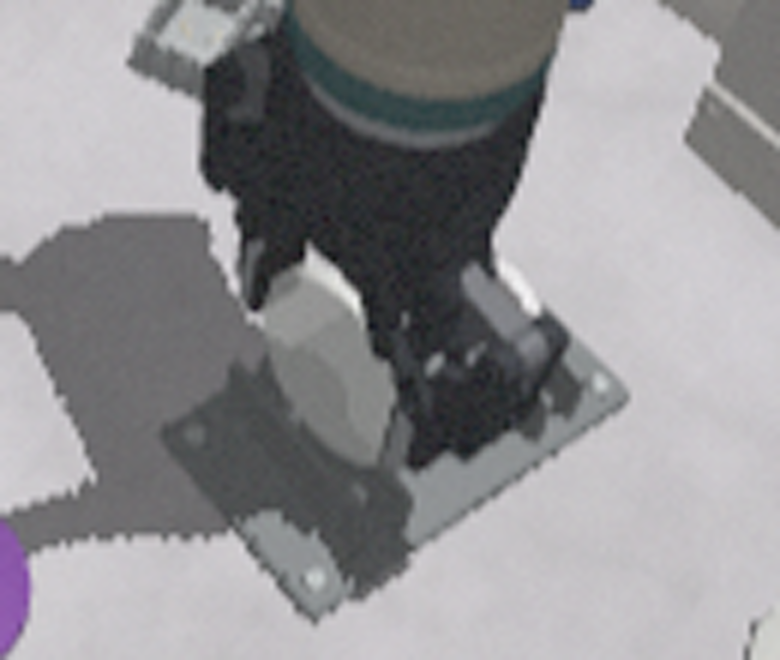

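Request:
send_rows([
  [0.4, 0, 0, -0.02, 0],
  [0.4, 0, 0, -0.025, 0],
  [0.4, 0, 0, -0.03, 0],
  [0.4, 0, 0, -0.025, 0],
  [0.4, 0, 0, 0, 0],
  [0.4, 0, 0, 0, 0],
  [0.4, 0, 0, 0, 0],
])

```text
clock: 16.52
position: [0.4945, -0.168, 0.1353]
ee_rot: [-0.001, 0.785, 0.62, -0.001]
contact_force: [0.2, -1.3, -0.5]
width: 0.0652
```

```bash
python3 - <<'E'
from h import *
s,R,th=st()
snap('scene','s17.png',(235,100,445,325),3);br('s17.png',.8)
M=np.array(cal('wrist')['camera_from_world']);o=-M[:3,:3].T@M[:3,3];print("cam rel tool",R.T@(o-s['position']))
togo((.598,.035,.14),-3.3)
E
```

```text
t 16.52 p [ 0.4945 -0.168   0.1353] th 76.6 tilt 0.18 F [ 0.2 -1.3 -0.5] M [-0.002 -0.026 -0.04 ] w 0.0652 q6 -1.80
cam rel tool [-0.00074922 -0.07483648 -0.16702633]
t 16.57 p [ 0.4947 -0.1681  0.1354] th 76.6 tilt 0.15 F [ 0.1  0.1 -0.7] M [-0.026 -0.041 -0.018] w 0.0650 q6 -1.80
togo tool [ 0.2216  0.0534 -0.0046] turn 1.395
```

View pics/s17.png

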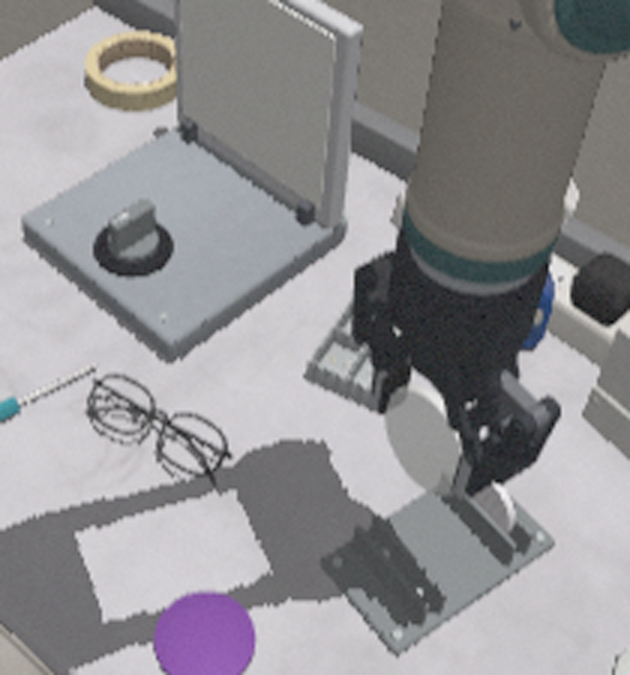

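Request:
send_rows([
  [0.4, 0.038, 0.009, 0, 0],
  [0.4, 0.037, 0.009, 0, 0],
  [0.4, 0.037, 0.009, 0, 0],
  [0.4, 0.037, 0.009, 0, 0],
  [0.4, 0.037, 0.009, 0, 0],
  [0.4, 0.036, 0.008, 0, 0],
])

```text
clock: 17.32
position: [0.5986, 0.0363, 0.1358]
ee_rot: [-0.0, 0.785, 0.62, -0.001]
contact_force: [-0.6, -0.6, 0.5]
width: 0.0647
```

Request:
send_rows([
  [0.4, 0, 0, 0, 0.175],
  [0.4, 0, 0, 0, 0.175],
  [0.4, 0, 0, 0, 0.175],
  [0.4, 0, 0, 0, 0.175],
  [0.4, 0, 0, 0, 0.175],
  [0.4, 0, 0, 0, 0.175],
  [0.4, 0, 0, 0, 0.175],
  [0.4, 0, 0, 0, 0.17],
])

```text
clock: 18.32
position: [0.598, 0.0352, 0.1357]
ee_rot: [-0.0, 0.999, -0.032, -0.001]
contact_force: [0.3, -0.0, -0.7]
width: 0.065
```

```bash
python3 - <<'E'
from h import *
s,R,th=st()
snap('wrist','w18.png');br('w18.png')
togo((.598,.035,.012),-3.3)
E
```

```text
t 18.32 p [0.598  0.0352 0.1357] th -3.6 tilt 0.10 F [ 0.3 -0.  -0.7] M [-0.006 -0.052  0.055] w 0.0650 q6 0.01
t 18.38 p [0.598  0.0352 0.1357] th -3.8 tilt 0.10 F [ 0.8 -0.3  0.1] M [-0.    -0.003 -0.003] w 0.0648 q6 0.01
togo tool [0.0002 0.0002 0.1237] turn -0.009
```

View pics/w18.png

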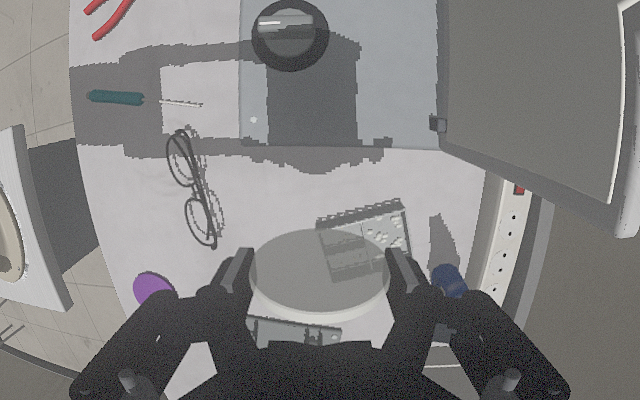

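```bash
python3 - <<'E'
from h import *
for p,z in (((245,143),.03),((300,146),.03),((430,150),.03),((400,199),.026),((318,220),.026),((408,250),.026)): print(p,np.round(back('wrist',p,z),4))
E
```

```text
(245, 143) [0.5355 0.0828 0.03  ]
(300, 146) [0.5848 0.0759 0.03  ]
(430, 150) [0.7037 0.0662 0.03  ]
(400, 199) [0.6755 0.0194 0.026 ]
(318, 220) [0.5958 0.0036 0.026 ]
(408, 250) [ 0.6855 -0.0362  0.026 ]
```

Request:
send_rows([
  [0.4, 0, 0, 0.031, 0],
  [0.4, 0, 0, 0.031, 0],
  [0.4, 0, 0, 0.031, 0],
  [0.4, 0, 0, 0.03, 0],
  [0.4, 0, -0.015, 0, 0],
  [0.4, 0, -0.01, 0, 0],
  [0.4, 0, 0, 0, 0],
])

```text
clock: 19.25
position: [0.6011, 0.0614, 0.0152]
ee_rot: [-0.0, 1.0, -0.028, 0.001]
contact_force: [-0.4, -0.3, -0.3]
width: 0.065
```

```bash
python3 - <<'E'
from h import *
s,R,th=st()
snap('wrist','w19.png');br('w19.png')
snap('scene','s19.png',(235,100,445,325),3);br('s19.png',.8)
E
```

```text
t 19.25 p [0.6011 0.0614 0.0152] th -3.2 tilt 0.16 F [-0.4 -0.3 -0.3] M [-0.031  0.035  0.002] w 0.0650 q6 0.04
```

View pics/w19.png

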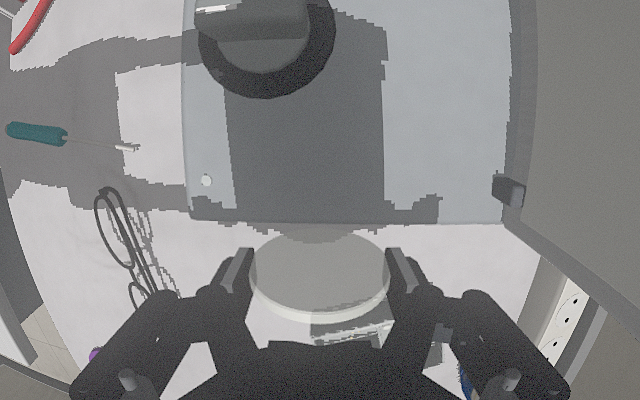

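View pics/s19.png

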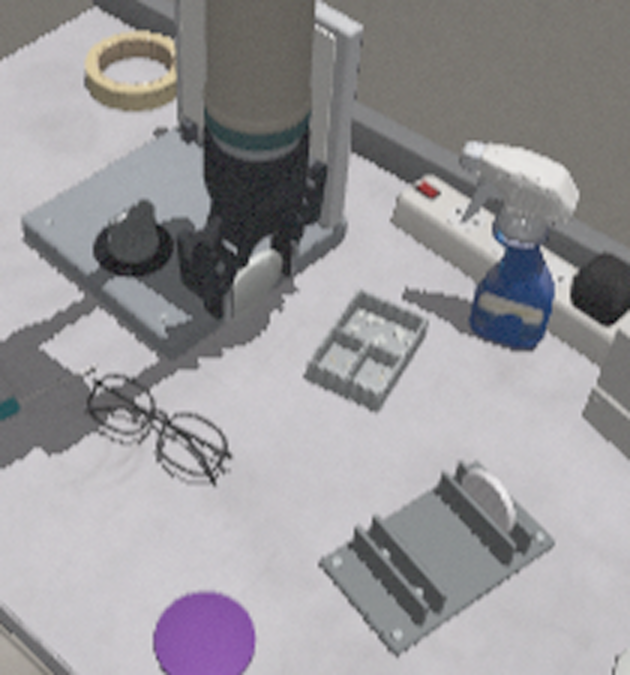

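Request:
send_rows([
  [0.4, 0, -0.006, 0, 0],
  [0.4, 0, -0.006, 0, 0],
  [0.4, 0, -0.005, 0, 0],
  [0.4, 0, 0, 0, 0],
])

```text
clock: 19.85
position: [0.6013, 0.0769, 0.0142]
ee_rot: [0.0, 1.0, -0.029, 0.0]
contact_force: [0.4, -4.6, 2.6]
width: 0.0646
```

```bash
python3 - <<'E'
from h import *
s,R,th=st()
snap('wrist','w20.png',(200,180,440,360),3.3);br('w20.png')
E
```

```text
t 19.85 p [0.6013 0.0769 0.0142] th -3.3 tilt 0.06 F [ 0.4 -4.6  2.6] M [-0.693  0.058  0.014] w 0.0646 q6 0.07
```

View pics/w20.png

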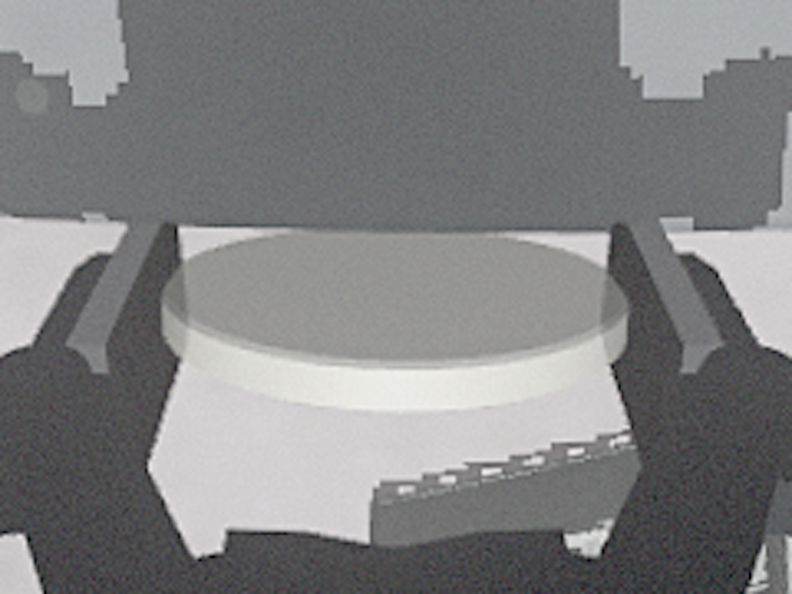

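Request:
send_rows([
  [0.4, 0, -0.005, 0, 0],
  [0.4, 0, -0.005, 0, 0],
  [0.4, 0, -0.004, 0, 0],
  [0.4, 0, 0, 0, 0],
])

```text
clock: 20.4
position: [0.6013, 0.0918, 0.0137]
ee_rot: [-0.0, 1.0, -0.029, -0.0]
contact_force: [-0.4, -2.0, 0.9]
width: 0.065
```

```bash
python3 - <<'E'
from h import *
s,R,th=st()
snap('wrist','w21.png',(200,180,440,360),3.3);br('w21.png')
snap('scene','s21.png',(235,100,445,325),3);br('s21.png',.8)
E
```

```text
t 20.40 p [0.6013 0.0918 0.0137] th -3.3 tilt 0.06 F [-0.4 -2.   0.9] M [-0.57   0.085 -0.011] w 0.0650 q6 0.09
```

View pics/w21.png

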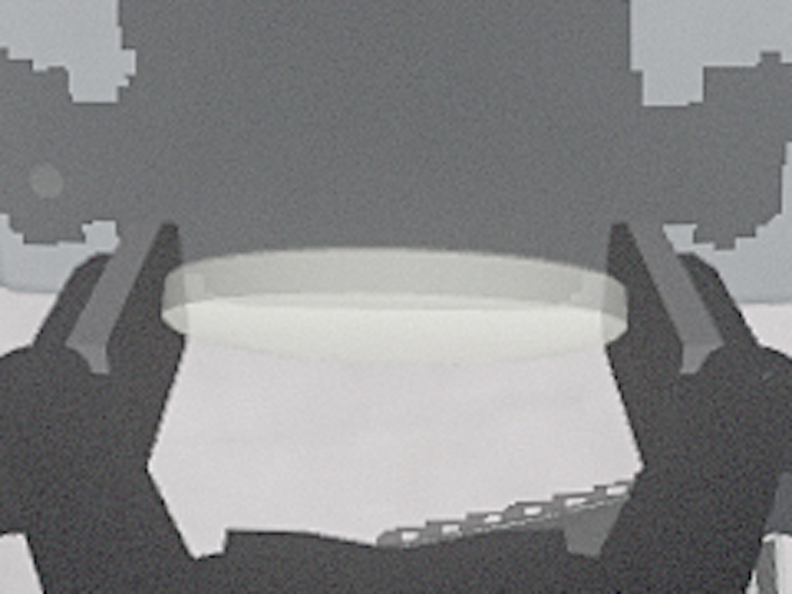

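View pics/s21.png

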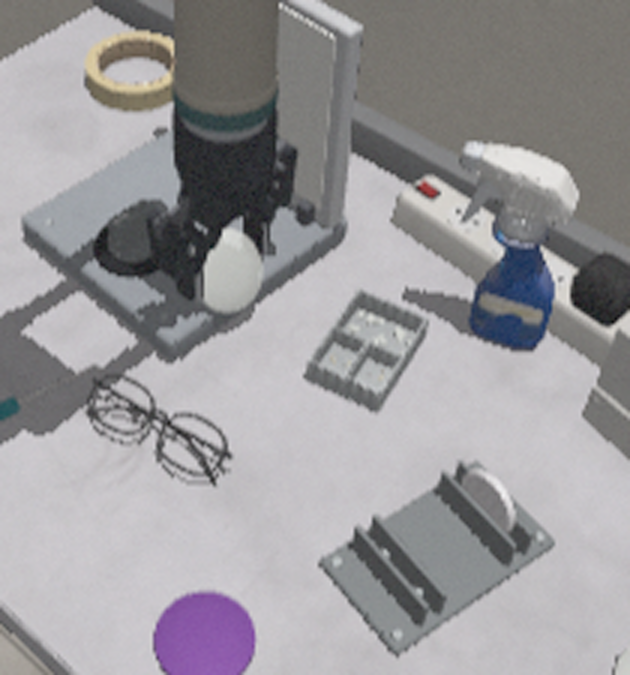

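Request:
send_rows([
  [0.4, 0, -0.003, 0, 0],
  [0.4, 0, -0.002, 0, 0],
  [0.4, 0, 0, 0, 0],
  [0.4, 0, 0.004, -0.01, 0],
  [0.4, 0, 0.008, -0.02, 0],
  [0.4, 0, 0, -0.05, 0],
  [0.4, 0, 0, -0.05, 0],
  [0.4, 0, 0, -0.04, 0],
])

```text
clock: 21.5
position: [0.6019, 0.085, 0.1867]
ee_rot: [-0.001, 1.0, -0.029, 0.002]
contact_force: [0.6, 0.0, -0.6]
width: 0.0648
```

```bash
python3 - <<'E'
from h import *
s,R,th=st()
snap('wrist','w22.png',(200,180,440,360),3.3);br('w22.png')
snap('scene','s22.png',(235,50,445,275),3);br('s22.png',.8)
togo((.6,.165,.165))
E
```

```text
t 21.50 p [0.6019 0.085  0.1867] th -3.3 tilt 0.22 F [ 0.6  0.  -0.6] M [ 0.032  0.005 -0.051] w 0.0648 q6 0.08
t 21.60 p [0.6048 0.085  0.19  ] th -3.3 tilt 0.69 F [ 0.7  1.  -0.3] M [-0.026 -0.048  0.007] w 0.0650 q6 0.08
togo tool [-0.0097 -0.0795  0.0252] turn None
```

View pics/w22.png

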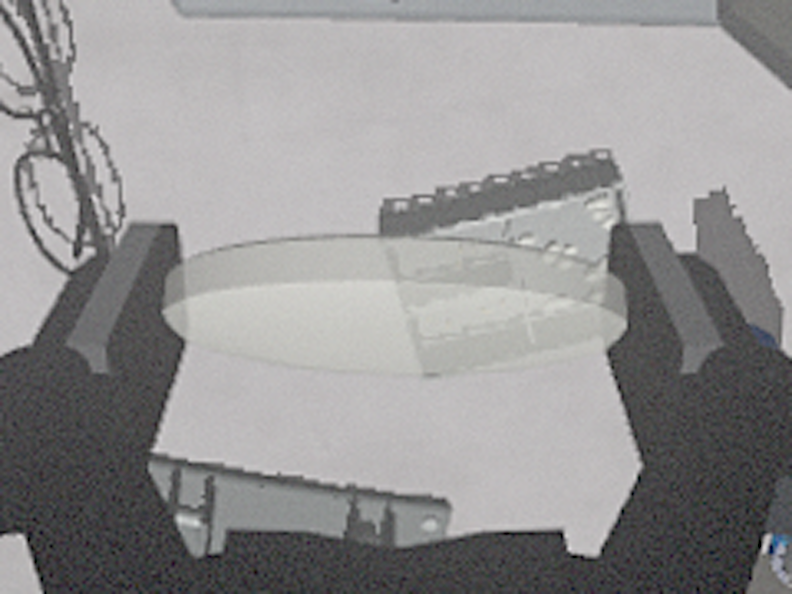

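View pics/s22.png

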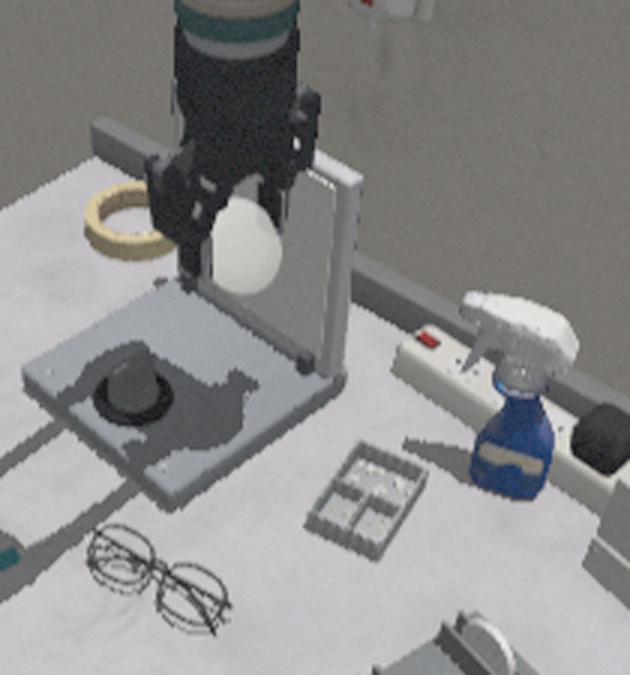

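Request:
send_rows([
  [0.4, -0.002, -0.02, 0.008, 0],
  [0.4, -0.002, -0.025, 0.008, 0],
  [0.4, 0, -0.025, 0.008, 0],
  [0.4, 0, -0.018, 0.003, 0],
  [0.4, 0, 0, 0, 0],
  [0.4, 0, 0, 0, 0],
  [0.4, 0, 0, 0, 0],
])

```text
clock: 22.48
position: [0.6026, 0.1714, 0.1571]
ee_rot: [0.0, 1.0, -0.029, 0.0]
contact_force: [-0.3, -0.4, -1.2]
width: 0.0647
```

```bash
python3 - <<'E'
from h import *
s,R,th=st()
c=snap('wrist','w23.png',(200,180,440,360),3.3);br('w23.png')
snap('scene','s23.png',(235,50,445,275),3);br('s23.png',.8)
C=s['position']-.038*R[:,2];print("lens centre",C)
a=np.linspace(0,2*np.pi,73)
for lean in (35,40,45,50,55):
  l=np.radians(lean); n=np.array([0,1*np.cos(l),1*np.sin(l)]) # tool: axis toward +y(=world -y) & z?
  n=np.array([0,np.cos(l),-np.sin(l)]);u=np.array([1,0,0]);v=np.cross(n,u)
  out=[]
  for off in (.0045,-.0045):
    P=[(proj('wrist',C+R@(off*n+.034*(np.cos(t)*u+np.sin(t)*v)),c)-[200,180])*3.3 for t in a];P=np.array(P);out.append((P[:,1].min().round(),P[:,1].max().round(),P[:,0].min().round(),P[:,0].max().round()))
  print(lean,out)
L=np.array([.998,-.0575,0]);Y=np.array([.0575,.998,0]);pc=np.array([.7167,.1686,.138]);print("in panel",L@(C-pc),Y@(C-pc))
E
```

```text
t 22.48 p [0.6026 0.1714 0.1571] th -3.4 tilt 0.03 F [-0.3 -0.4 -1.2] M [-0.016 -0.018 -0.068] w 0.0647 q6 0.23
lens centre [0.60256429 0.17142056 0.19505435]
35 [(np.float64(311.0), np.float64(336.0), np.float64(146.0), np.float64(621.0)), (np.float64(232.0), np.float64(286.0), np.float64(149.0), np.float64(619.0))]
40 [(np.float64(285.0), np.float64(353.0), np.float64(146.0), np.float64(622.0)), (np.float64(208.0), np.float64(303.0), np.float64(150.0), np.float64(618.0))]
45 [(np.float64(259.0), np.float64(369.0), np.float64(146.0), np.float64(622.0)), (np.float64(184.0), np.float64(320.0), np.float64(151.0), np.float64(618.0))]
50 [(np.float64(233.0), np.float64(385.0), np.float64(146.0), np.float64(622.0)), (np.float64(162.0), np.float64(336.0), np.float64(152.0), np.float64(617.0))]
55 [(np.float64(208.0), np.float64(400.0), np.float64(145.0), np.float64(623.0)), (np.float64(142.0), np.float64(352.0), np.float64(153.0), np.float64(616.0))]
in panel -0.11406961685575004 -0.0037478808016574387
```

View pics/w23.png

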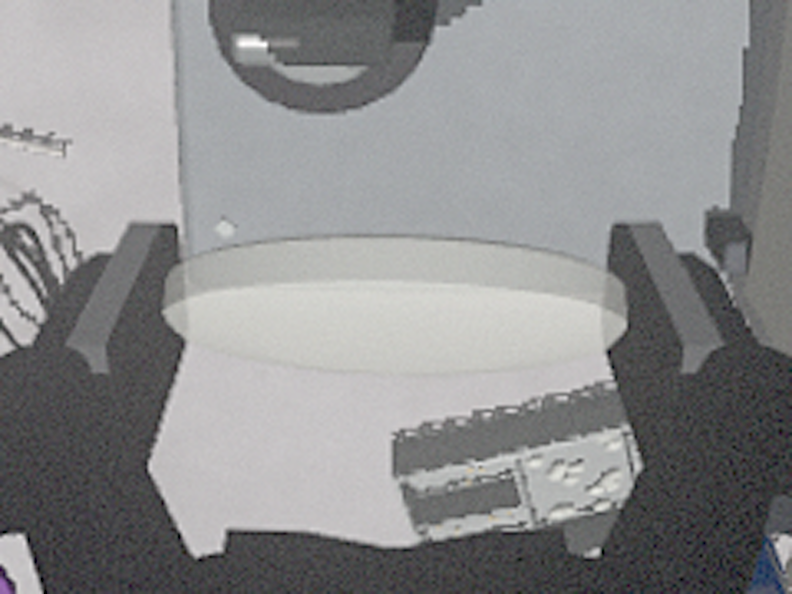

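View pics/s23.png

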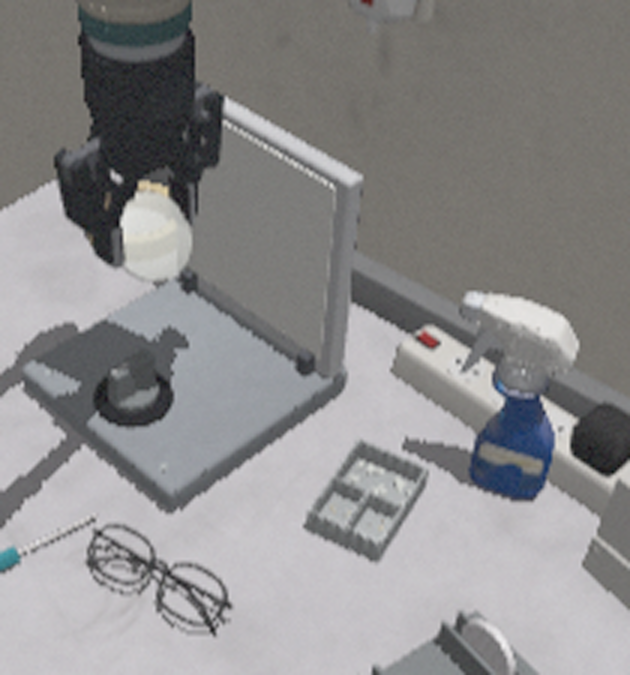

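```bash
python3 - <<'E'
from h import *
s,R,th=st();print(proj('scene',s['position']-.038*R[:,2]),"seen ~ (286.7,128.5)")
snap('top','t24.png');print(np.abs(s['qd']).max())
E
```

```text
t 22.57 p [0.6026 0.1714 0.1572] th -3.4 tilt 0.03 F [-0.9 -0.2 -0.1] M [-0.016 -0.005  0.064] w 0.0652 q6 0.23
[283.20832591 127.9629152 ] seen ~ (286.7,128.5)
0.0015560545555089096
```

View pics/t24.png

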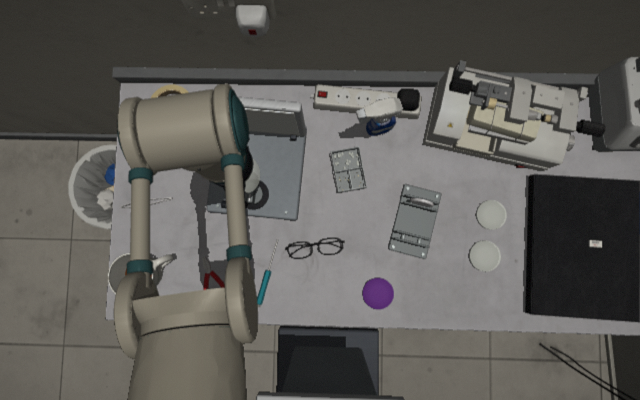

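The small lens (top view about 420,200) and the bystanders are where they were. The lens is held still, so I'm handing in.

```bash
python3 -c "
from rig import manip
print(manip.sign_off())"
```

```text
the job is handed in; nothing more can be done
None
```

I turned the dimmer down to its stop and drew the larger lens straight up out of the rack. I then leaned it to about 45° and handed the job in at about 22.6 s, still holding it in front of the panel. The hand-in gives no verdict, so what follows rests on my own last checks.

**What I did**
- **Dimmer:** I gripped the bar and turned it about 55° anticlockwise until the resisting moment jumped to 0.9 N m. The last pictures show the bar in line with the base.
- **Lens:** The tool can only turn about its own vertical axis, so I gripped the lens by its rim. I leaned it by pushing its lower edge against the right edge of the light base.

**Last checks**
- **Position:** The lens centre is at about 195 mm height, 114 mm before the panel and 4 mm off its middle.
- **Lean:** The lens axis is about 46° from vertical, judged from the outline in the wrist picture.
- **Stillness:** The lens is still in the grip, and the arm shows no contact force beyond noise.
- **Other objects:** The smaller lens stands in its slot. The spectacles, spray bottle and divider box have not moved.

**What disagreed or went wrong**
- **Fingertips:** They sat about 25–40 mm higher than the reported tool point, depending on the opening, so the first closing on the knob went over the bar. I lowered the tool and repeated it.
- **Lens grip:** It took three closings. The first, with the tool still slightly too low, I opened again, and the second caught the ends of the rack cheeks at about 19 N.
- **Opening reading:** It shows 65 mm on the 68 mm lens.

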